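# File the sample book on end and close the follower

## Robot

A 6-joint arm with a two-finger parallel gripper is mounted at the origin on the work surface. World frame = base frame: x ahead of the robot, y to its left, z up, the work surface at z = 0. Lengths are in m, angles in rad, forces in N, time in s.
With the tool pointing down it reaches from about 0.325 to 0.85 m from the base axis. Payload 15.5 kg.
Tool frame: the origin (TCP) lies between the finger pads; the fingertips stand 14 mm ahead of it and the grasp point (between the pads) lies 5 mm behind it; y points along the fingers, z is the direction in which the jaws open and shut, and the axes are right-handed (so a half turn about y gives the same grasp; the last joint's range is limited). The gripper opens to 91 mm and grips with 3 to 60 N. Pads are 32 mm wide; open, the fingers measure 118 mm over their backs; the gripper's body (76 mm by 178 mm) begins 60 mm behind the grasp point.
Start: joints at [1.2, 0.494, 1.345, -0, 1.302, -0.096], TCP at [0.17, 0.602, 0.228] pointing down, gripper open.
Joint ranges: [-2.91, 2.91], [-0.82, 2.16], [0.22, 2.67], [-1.22, 4.37], [0.12, 2.79], [-3.08, 3.08]. Speed limits (rad/s): [1.89, 1.89, 2.57, 3.01, 3.01, 3.01].

## Interface

Orientations are given as a unit quaternion [x, y, z, w].
In Python, from plant import r gives the robot as it stands.
- The arm moves only by the shell command python3 -m creep 'ROWS' [OPENING]. ROWS is JSON, a list of rows, each a list of 4 numbers: the shift along the tool's x, y, z in units of 25 mm (1.0 is 25 mm), then the turn about the tool's y in units of 5 degrees (1.0 is 5 degrees). In form: [[tx, ty, tz, spin], ...]. A call has 1 to 8 rows; each row shifts and turns the commanded pose from where the row before left it, along the tool's axes as they then stand; what a row does not reach is not made up. A row lasts 1/12 s, in which the tool goes at most 41.7 mm and 7.16 degrees, less where a joint would pass 70% of its speed; a pose out of reach is approached as far as the arm can. A call is refused whole if a number of a shift passes 1 or a number of a turn 1, either way. A call with a gripper value outside its range is refused whole. OPENING is the closure, from -1 (fully open) to 1 (shut), so that 0 is half open, set as the call begins (- or left out, the last holds). The fingers move at their own pace and stop on an object; the grip force is fixed at half the most. Time passes only in rows, so rows that do not move let the fingers close. It gives the time, the measured TCP pose, the force and the opening at its end, in the units of the state.
- r.get_obs(): the state, without advancing time (a new reading comes with each control period).
- r.camera(name): name is "scene" or "top"; returns the picture (480x640x3 uint8, blue, green, red); there is no depth.
- r.calibration(name): a dict with "fov_y" (degrees; the focal length in pixels is half the picture's height over the tangent of half this angle, whatever the lens; pixels are square), "cx", "cy" (the principal point, pixels), "k1" (the pictures are not rectified: a ray, as slopes to the right and down, at radius r is drawn at 1 + k1 r^2 times it, then the intrinsics apply), "rvec" (rotation vector, rad) and "tvec" (3), from world to camera coordinates, as OpenCV has them. Camera axes: x right, y down, z forward; pixel columns grow to the right and rows downward; lengths in m; the calibration is good to about 2 mm. A picture is of the moment at which its call begins. calibration takes no time and is no camera call.
- r.sign_off(): hands the job in, once; it reports no verdict.
Trained networks look in the newest picture that a camera, given by its name, has taken for a name from the list of things; names that differ only in an ending like _2 or _b are one class to them, and where a whole thing is asked for, a point or a joint stands for the part that bears it (a point fixed in the world has none). Each returns a list of dicts, best first, with "p" (0 to 1); they miss things now and then, are a little off and sometimes report something else, mostly with a low value. They report only what shows in the picture. A call takes as long as a camera call.
- r.spot_in(camera, thing): "at" ([x, y, z] in m, in the coordinates of the camera as it stood for that picture, good to about 4 mm: the middle of the surface that is visible of it).
- r.silhouettes(camera, thing): "pixels" (480x640 bool, what is visible of it).
- r.spot_point(camera, thing): "at" ([x, y, z] in m, in the coordinates of the camera as it stood for that picture, good to about 4 mm: a listed point, or the origin of a listed thing).
The state is a dict: "time": time; "joint_pos": joint angles; "qvel": joint speeds; "joint_torque": joint torques, N m; "tool_pos": TCP position; "eef_rot": TCP orientation; "force": force on the tool from outside, world axes, zero at the start; "wrist_torque": the same for the moment, N m; "width": finger opening in m.
Only numpy, scipy, OpenCV 4.12 (cv2) and the standard library are available. Lean on these libraries where they do the work, as an engineer would, in place of code of your own. Each camera call takes 0.05 s, during which the arm holds its last target.

## Task

One sample book has been left lying flat on the cutting table. Stand it on end, bound end up, in the free space of the filing tray next to the books already there, without letting it drop or topple on the way; then push the sliding follower up snug so that the whole row stands upright. Leave the filed books and the other things on the table as they are.

Things in the scene. Friction and masses are not known exactly. Their poses are not given: they have to be found in the camera images.
- book_center (a point): Centre of the loose sample book: rigid, 150 mm long, 60 wide, 28 thick, 0.2 to 0.4 kg, greyboard covers, card leaves. It starts flat on the table. x along its length towards the bound end (black strip 24 mm wide, two brass screw heads); y across its width; z through its thickness, up at the start. Either cover may face the row. Let go within 8 degrees of upright, it stands on its end.
- tray: Plywood filing tray, fixed to the table; origin: centre of its underside. y along its 290 mm length to the closed end, where the filed books stand; x across its 88 mm width. Floor top 8 mm up; slatted side walls, top edge 118 mm up, inner faces at x = -36 and +36 mm. Closed end's inner face at y = +135 mm. The low end, y = -145 mm, has a wall only 40 mm high.
- tray_place (a point): Fixed point of the tray, on its floor: the middle of the loose book's foot when it stands filed against the other books (tray x = 0, y = +41 mm, z = 8 mm). The filed books end 14 mm from here towards tray +y; the free space runs from there to the follower's face. Axes as the tray's.
- follower (a joint): Sliding follower plate of the tray, in m. Its face towards the books is at tray y = 0.029 - value, so the value is the slack left in the row once the loose book is in: 0 is fully snug, 0.045 to 0.095 at the start; it grows towards the tray's low end. It slides with about 2 N of friction and stays where it is left.
- follower_top (a point): Middle of the top edge of the follower's back face (the face away from the books), 133 mm above the table, 15 mm above the side walls. The plate is upright aluminium, 66 mm wide, 8 mm thick. Behind it the space is free down to 80 mm above the table, so it can be pushed there, towards tray +y. Axes as the tray's.
- filed0_center (a point): Centre of the filed book at the tray's closed end: 118 mm tall, 60 mm wide, 26 mm thick along tray y, standing on end on the tray floor, about 0.2 kg, loose; its z axis points up.
- filed1_center (a point): Centre of the middle filed book, 116 mm tall, otherwise the same.
- filed2_center (a point): Centre of the filed book next to the free space, 118 mm tall (its top 126 mm above the table), otherwise the same.
- carton: Closed cardboard carton of staples, 105 x 70 x 40 mm, lying on the table; origin: centre of its underside. Bystander.
- weight: Round steel pattern weight, 80 mm across, 52 mm high with its knob; origin: centre of its underside. Bystander.
- cone: Cone of thread, 74 mm across the foot, 168 mm high; origin: centre of its underside. Bystander.
- shears: Tailor's shears lying flat, 260 mm long along x, 16 mm high, blades towards +x; origin: near the pivot, at the underside. Bystander.

How it is judged:
By the outcome, as a careful person would: the job done as asked, in the order asked, and still so for the second after the job is handed in, with the robot touching nothing.
It also fails if it takes over 72 s, if anything falls off the work surface, if the arm or the gripper's body presses on something with over 40 N, if the wrist force passes 120 N, or if a joint passes its speed limit or range.

## Working session

There is one attempt and no reset: what is moved stays moved. The work goes in short steps, Python scripts to look and compute and a shell command to move; the robot and the scene stay as the last step left them, time stands still between calls to the robot, and variables do not carry over. Pictures are saved under pics/ and viewed, and the job is handed in when it is done.

```bash
ls; mkdir -p pics; cat > h.py <<'E'
import numpy as np, cv2
from plant import r
from scipy.spatial.transform import Rotation as R
def snap(n,f):
    im=r.camera(n); cv2.imwrite('pics/'+f,im); return im
def ext(n):
    c=r.calibration(n); return R.from_rotvec(np.array(c['rvec']).ravel()).as_matrix(), np.array(c['tvec']).ravel(), c
def w(n,p):
    M,t,_=ext(n); return M.T@(np.array(p)-t)
def proj(n,P):
    M,t,c=ext(n); q=(M@np.atleast_2d(P).T).T+t; s=q[:,:2]/q[:,2:]
    f=240/np.tan(np.radians(c['fov_y'])/2); s=s*(1+c['k1']*(s**2).sum(1,keepdims=True)); return s*f+[c['cx'],c['cy']]
def ray(n,px,z):
    M,t,c=ext(n); f=240/np.tan(np.radians(c['fov_y'])/2); d=(np.array(px,float)-[c['cx'],c['cy']])/f
    s=d.copy()
    for _ in range(20): s=d/(1+c['k1']*(s**2).sum())
    o=-M.T@t; v=M.T@np.array([s[0],s[1],1]); return o+v*(z-o[2])/v[2]
E
python3 - <<'E'
from h import *
np.set_printoptions(precision=4,suppress=True)
for n in ['scene','top']:
    snap(n,n+'0.png'); print(n,r.calibration(n))
    for th in ['book_center','tray','tray_place','follower_top','filed2_center','filed0_center']:
        print(th,[(np.round(w(n,d['at']),4),round(d['p'],2)) for d in r.spot_point(n,th)[:3]])
o=r.get_obs(); print(o)
E
```

```text
pics
scene {'fov_y': 54.193509827223615, 'cx': 319.1506737947765, 'cy': 243.2742788247053, 'k1': -0.012167849616972919, 'rvec': array([ 1.0085,  2.4175, -1.0909]), 'tvec': array([ 0.4126, -0.2274,  1.4257])}
book_center [(array([ 0.579 , -0.3384,  0.0128]), 0.71), (array([ 0.4022, -0.2881,  0.002 ]), 0.68)]
tray [(array([ 0.5535,  0.2347, -0.0024]), 0.64), (array([0.5393, 0.2824, 0.0125]), 0.61), (array([ 0.5783, -0.3389,  0.0111]), 0.23)]
tray_place [(array([0.5405, 0.2836, 0.0105]), 0.92), (array([0.5256, 0.3314, 0.0629]), 0.34)]
follower_top [(array([0.5677, 0.1954, 0.1345]), 0.61)]
filed2_center [(array([0.5358, 0.3049, 0.066 ]), 0.85)]
filed0_center [(array([0.5186, 0.362 , 0.0679]), 0.63)]
top {'fov_y': 57.04637887639557, 'cx': 317.4154213181342, 'cy': 242.53628429772178, 'k1': -0.04009470506882397, 'rvec': array([ 2.201 , -2.2113,  0.0876]), 'tvec': array([0.0291, 0.613 , 1.0911])}
book_center [(array([ 0.5741, -0.3406,  0.0152]), 0.62)]
tray [(array([ 0.5475,  0.2436, -0.0048]), 0.94)]
tray_place [(array([0.5371, 0.2801, 0.0076]), 0.62), (array([ 0.471 , -0.0578, -0.0027]), 0.51), (array([0.5182, 0.3578, 0.0632]), 0.15)]
follower_top [(array([0.5624, 0.1976, 0.1291]), 0.73)]
filed2_center [(array([0.5313, 0.3087, 0.0636]), 0.86), (array([ 0.7577,  0.0134, -0.009 ]), 0.24)]
filed0_center [(array([0.5178, 0.3589, 0.0626]), 0.73)]
{'time': 0.7, 'joint_pos': array([ 1.2005,  0.4936,  1.3455, -0.    ,  1.3025, -0.0955]), 'qvel': array([ 0.0004, -0.0019,  0.0006, -0.0003, -0.0003,  0.0003]), 'joint_torque': array([ -0.0007, -87.8509, -38.22  ,   0.0708,   0.0436,   0.    ]), 'tool_pos': array([0.1696, 0.6016, 0.2279]), 'eef_rot': array([-0.7004,  0.0968, -0.0969,  0.7004]), 'force': array([0.033 , 0.2195, 0.2877]), 'wrist_torque': array([ 0.0586, -0.0039,  0.0023]), 'width': 0.09095303122874385}
```

View pics/scene0.png

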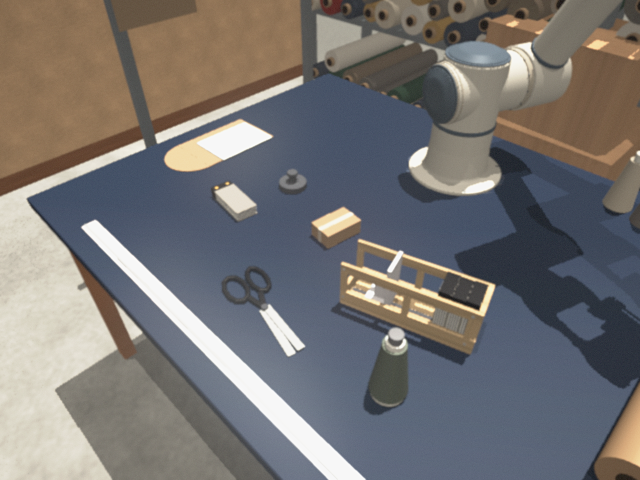

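View pics/top0.png

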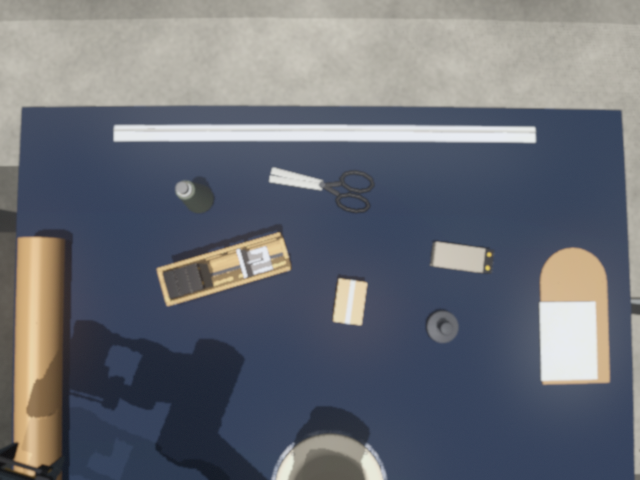

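The top view shows the book at about (460,257) with its bound end to the right (screws at 488), and the tray at (225,270) with the filed books at its left end. The tool can only spin about the vertical, so the book has to be pivoted in the grip. Next I refine the poses.

```bash
cat > fit.py <<'E'
from h import *
from scipy.optimize import least_squares
np.set_printoptions(precision=4,suppress=True)
obs=[]
loc={'tray':(0,0,0),'tray_place':(0,.041,.008),'filed0_center':(0,.122,.067),'filed1_center':(0,.096,.066),'filed2_center':(0,.068,.067)}
for k in range(2):
  for n in ['scene','top']:
    snap(n,'t.png')
    for th in loc:
        for d in r.spot_point(n,th)[:1]:
            if d['p']>.5: obs.append((th,w(n,d['at'])))
    for th in ['follower_top']:
        for d in r.spot_point(n,th)[:1]: print(n,th,d['p'],w(n,d['at']))
def f(p):
    c,s=np.cos(p[2]),np.sin(p[2]); out=[]
    for th,P in obs:
        x,y,_=loc[th]; out+=[p[0]+c*x-s*y-P[0],p[1]+s*x+c*y-P[1]]
    return out
q=least_squares(f,[.55,.24,.3],loss='soft_l1',f_scale=.004); print('tray',q.x,np.abs(q.fun).max())
im=r.camera('top')
s=r.silhouettes('top','book_center'); m=s[0]['pixels'].astype(np.uint8)
print(s[0]['p'],m.sum(),np.argwhere(m).mean(0))
b=cv2.findContours(m,0,1)[0]; b=max(b,key=len).reshape(-1,2)
W=np.array([ray('top',p,.028)[:2] for p in b])
rc=cv2.minAreaRect((W*1000).astype(np.float32)); print('book rect mm',rc)
x,y,a=q.x; c,sn=np.cos(a),np.sin(a)
T=lambda P:np.array([[x+c*u-sn*v,y+sn*u+c*v,z] for u,v,z in P])
for n in ['top','scene']:
    im=r.camera(n) 
    for P,col in [([(-.044,-.145,.0),(.044,-.145,.0),(.044,.145,.0),(-.044,.145,0)],(0,255,0)),([(-.036,-.135,.118),(.036,-.135,.118),(.036,.135,.118),(-.036,.135,.118)],(0,0,255)),([(-.03,.055,.126),(.03,.055,.126)],(255,0,255))]:
        cv2.polylines(im,[np.round(proj(n,T(P))).astype(int)],True,col,1)
    bx=cv2.boxPoints(rc)/1000
    cv2.polylines(im,[np.round(proj(n,np.c_[bx,np.full(4,.028)])).astype(int)],True,(0,255,255),1)
    cr=im[200:330,140:520] if n=='top' else im[150:380,180:520]
    cv2.imwrite(f'pics/fit_{n}.png',cv2.resize(cr,None,fx=2.1,fy=2.1))
o=r.get_obs(); print(R.from_quat(o['eef_rot']).as_matrix())
E
python3 fit.py
```

```text
scene follower_top 0.8 [0.5693 0.1953 0.1326]
top follower_top 0.97 [0.5664 0.1966 0.1305]
scene follower_top 0.86 [0.5681 0.1947 0.134 ]
top follower_top 0.93 [0.5617 0.1963 0.1292]
tray [0.5497 0.241  0.2679] 0.0061209218456727
0.72 1444 [257.5859 461.5554]
book rect mm ((573.3941650390625, -334.9000549316406), (158.80567932128906, 61.80198287963867), 82.58020782470703)
[[ 0.9625 -0.      0.2714]
 [-0.2714  0.      0.9625]
 [-0.     -1.      0.    ]]
```

View pics/fit_top.png

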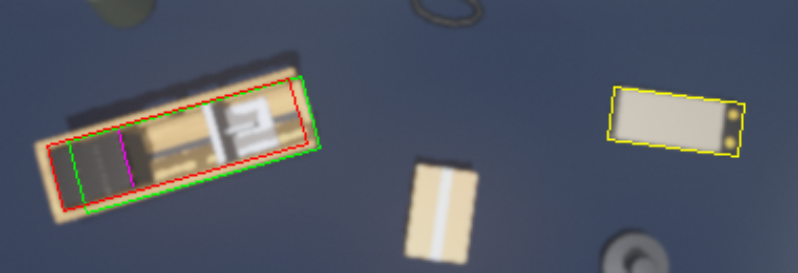

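View pics/fit_scene.png

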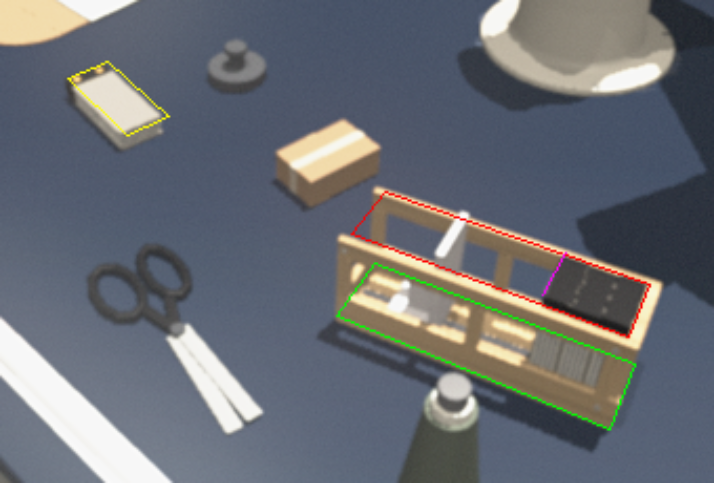

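The top-rim outline matches the tray, and the yellow outline fits the book's bound end (the foot side is a few mm long because its side face shows). I start towards the book.

```bash
cat > go.py <<'E'
import sys
from h import *
def rem(P,ang):
    o=r.get_obs(); M=R.from_quat(o['eef_rot']).as_matrix(); 
    d=M.T@(np.array(P)-o['tool_pos']); a=np.degrees(np.arctan2(M[1,2],M[0,2]))
    print('t',round(o['time'],2),'tcp',o['tool_pos'].round(4),'jawang',round(a,2),'tilt',M[:,1].round(3),'F',o['force'].round(1),'w',round(o['width'],4),'j6',round(o['joint_pos'][5],2))
    s=-((ang-a+90)%180-90)/5
    print('units now',(d/.025).round(2),'spin',round(s,2)); 
    a2=np.radians(a-5*s); z=np.array([np.cos(a2),np.sin(a2),0]); x=np.cross([0,0,-1],z); D=np.array(P)-o['tool_pos']
    print('units after spin x,y,z',(np.array([x@D,-D[2],z@D])/.025).round(2))
rem([float(v) for v in sys.argv[1:4]],float(sys.argv[4]))
E
python3 -m creep '[[1,0,0,1],[1,0,0,1],[1,0,0,1],[1,0,0,1],[1,0,0,1],[1,0,0,1],[1,0,0,1],[1,0,0,1]]' -1
python3 -m creep '[[1,0,0,1],[1,0,0,1],[1,0,0,1],[1,0,0,1],[1,0,0,1],[1,0,0,1],[1,0,0,1],[1,0,0,1]]'
python3 go.py .5664 -.397 .1 -7.4
```

```text
time: 2.97
tool_pos: [0.3346, 0.4934, 0.2279]
eef_rot: [-0.624, 0.332, -0.332, 0.624]
force: [0.1, 0.1, 0.7]
width: 0.0914
time: 3.63
tool_pos: [0.3904, 0.3053, 0.228]
eef_rot: [0.473, -0.525, 0.526, -0.473]
force: [0.6, -0.0, 0.3]
width: 0.0912
t 3.63 tcp [0.3904 0.3053 0.228 ] jawang -6.0 tilt [ 0.  0. -1.] F [ 0.6 -0.   0.3] w 0.0912 j6 0.65
units now [27.2   5.12  9.94] spin 0.28
units after spin x,y,z [26.95  5.12 10.6 ]
```

```bash

python3 -m creep '[[1,0,0.4,0.3],[1,0,0.4,0],[1,0,0.4,0],[1,0,0.4,0],[1,0,0.4,0],[1,0,0.4,0],[1,0,0.4,0],[1,0,0.4,0]]'
python3 -m creep '[[1,0,0.4,0],[1,0,0.4,0],[1,0,0.4,0],[1,0,0.4,0],[1,0,0.4,0],[1,0,0.4,0],[1,0,0.4,0],[1,0,0.4,0]]'
python3 -m creep '[[1,0.3,0.4,0],[1,0.3,0.4,0],[1,0.3,0.4,0],[1,0.3,0.4,0],[1,0.5,0.4,0],[1,0.5,0.4,0],[1,0.5,0.4,0],[1,0.5,0.4,0]]'
python3 -m creep '[[1,0.3,0.4,0],[1,0.4,0.4,0],[0.9,0.4,0.2,0],[0,0,0,0]]'
python3 go.py .5664 -.397 .07 -7.4
cat > look.py <<'E'
import sys
from h import *
k=sys.argv[1]
x0,y0,sx,sy=[int(v) for v in sys.argv[3:7]]
n=sys.argv[2]; im=r.camera(n)[y0:y0+sy,x0:x0+sx]
cv2.imwrite(f'pics/{k}.png',cv2.resize(im,None,fx=min(800/sx,600/sy),fy=min(800/sx,600/sy),interpolation=2))
E
python3 look.py a1 top 380 190 160 120; python3 look.py a2 scene 140 110 240 180
```

```text
time: 4.3
tool_pos: [0.4451, 0.0968, 0.2281]
eef_rot: [0.467, -0.53, 0.531, -0.468]
force: [0.7, -0.5, 0.1]
width: 0.0914
time: 4.97
tool_pos: [0.4992, -0.1118, 0.228]
eef_rot: [0.467, -0.531, 0.531, -0.467]
force: [0.7, 0.2, 0.1]
width: 0.091
time: 5.63
tool_pos: [0.5533, -0.3203, 0.1473]
eef_rot: [0.467, -0.531, 0.531, -0.467]
force: [-1.2, 0.5, -0.3]
width: 0.0909
time: 5.97
tool_pos: [0.5683, -0.3977, 0.1181]
eef_rot: [-0.467, 0.531, -0.531, 0.467]
force: [-1.9, 0.4, -1.1]
width: 0.0911
t 5.97 tcp [ 0.5683 -0.3977  0.1181] jawang -7.37 tilt [-0.001 -0.    -1.   ] F [-1.9  0.4 -1.1] w 0.0911 j6 -0.57
units now [-0.02  1.92 -0.08] spin 0.01
units after spin x,y,z [-0.02  1.92 -0.08]
```

View pics/a1.png

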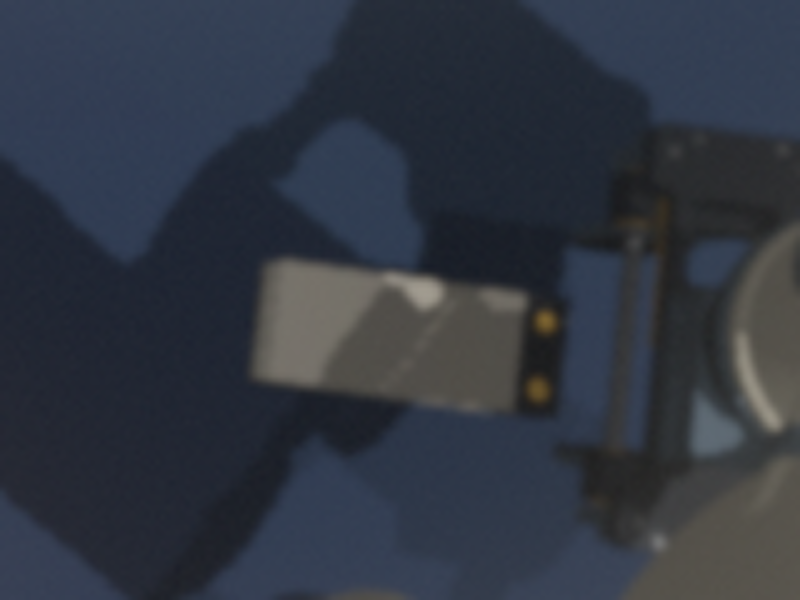

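View pics/a2.png

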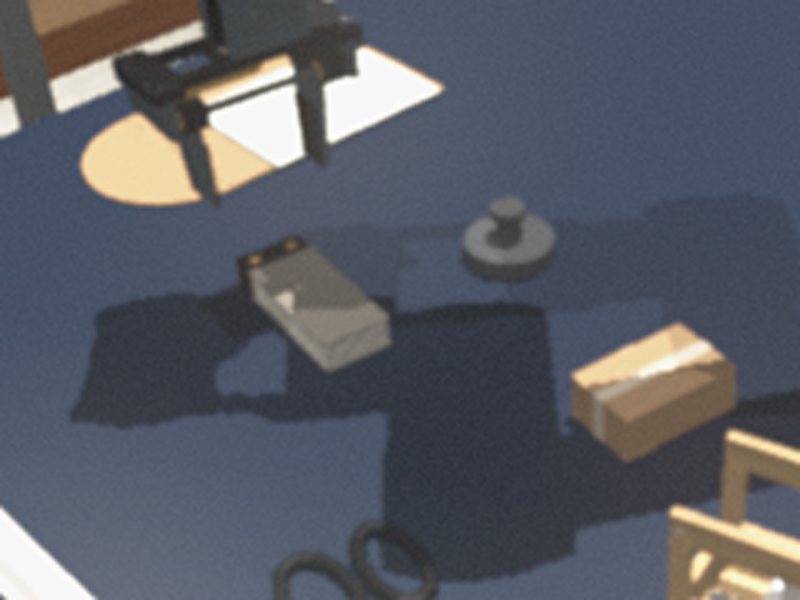

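The book is undisturbed, with its bound end at about (545,355) in the top crop, and the open gripper is above it with parallax. Descend and grip.

```bash

python3 -m creep '[[0,1,-0.08,0],[0,1,0,0],[0,1,0,0],[0,0.6,0,0],[0,0.2,0,0],[0,0.2,0,0],[0,0,0,0]]'
python3 go.py .5664 -.397 .0165 -7.4
python3 look.py b1 top 380 190 160 120; python3 look.py b2 scene 180 150 120 90
```

```text
time: 6.65
tool_pos: [0.567, -0.3933, 0.0207]
eef_rot: [0.468, -0.53, 0.53, -0.468]
force: [-0.0, 0.4, -0.4]
width: 0.0911
t 6.65 tcp [ 0.567  -0.3933  0.0207] jawang -7.22 tilt [ 0.  0. -1.] F [-0.   0.4 -0.4] w 0.0911 j6 -0.57
units now [ 0.15  0.17 -0.01] spin 0.04
units after spin x,y,z [ 0.15  0.17 -0.01]
```

View pics/b1.png

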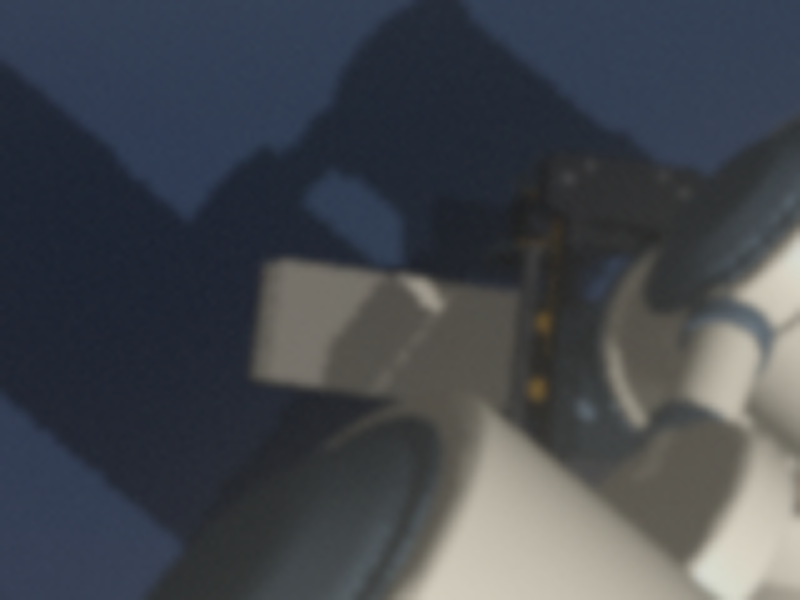

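View pics/b2.png

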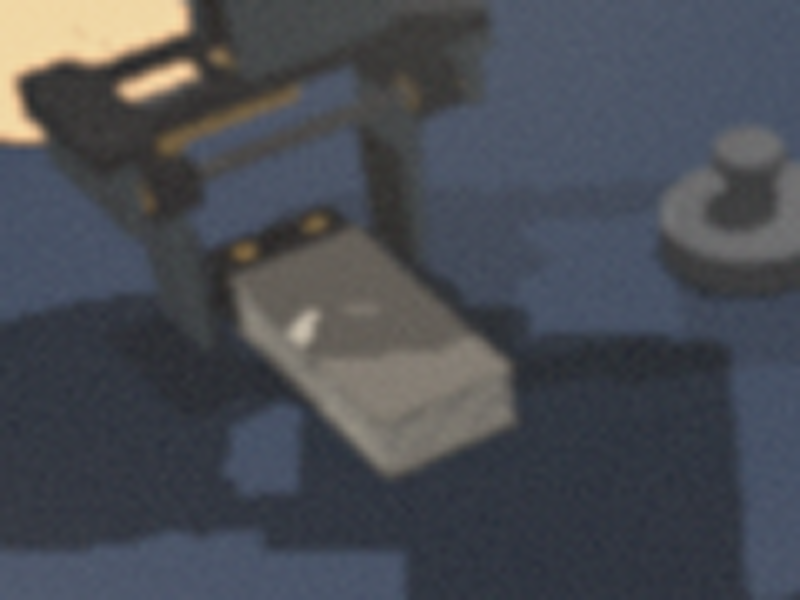

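The fingers straddle the bound end (scene crop: left finger at 205,300, right at 400,220). Small correction, then close.

```bash

python3 -m creep '[[0.12,0.1,0,0],[0,0,0,0],[0,0,0,0]]'
python3 -m creep '[[0,0,0,0],[0,0,0,0],[0,0,0,0],[0,0,0,0],[0,0,0,0],[0,0,0,0]]' 1
python3 go.py .5664 -.397 .0165 -7.4
```

```text
time: 7.0
tool_pos: [0.5665, -0.3971, 0.0184]
eef_rot: [0.467, -0.53, 0.531, -0.467]
force: [-1.1, -0.1, 0.4]
width: 0.0912
time: 7.5
tool_pos: [0.5665, -0.3967, 0.018]
eef_rot: [0.467, -0.531, 0.531, -0.467]
force: [0.2, 0.5, 0.2]
width: 0.0605
t 7.5 tcp [ 0.5665 -0.3967  0.018 ] jawang -7.24 tilt [ 0. -0. -1.] F [0.2 0.5 0.2] w 0.0605 j6 -0.57
units now [ 0.01  0.06 -0.  ] spin 0.03
units after spin x,y,z [ 0.01  0.06 -0.  ]
```

Gripped (60.5 mm). Lift 50 mm and see whether it pivots.

```bash

python3 -m creep '[[0,-0.4,0,0],[0,-0.4,0,0],[0,-0.4,0,0],[0,-0.4,0,0],[0,-0.4,0,0],[0,0,0,0],[0,0,0,0]]'
python3 go.py .5664 -.397 .0165 -7.4
python3 look.py c2 scene 180 130 160 120
```

```text
time: 8.08
tool_pos: [0.5668, -0.397, 0.0689]
eef_rot: [0.467, -0.53, 0.531, -0.467]
force: [-0.1, -1.0, -4.3]
width: 0.0598
t 8.08 tcp [ 0.5668 -0.397   0.0689] jawang -7.24 tilt [ 0.001 -0.001 -1.   ] F [-0.1 -1.  -4.3] w 0.0598 j6 -0.57
units now [-0.    2.1  -0.02] spin 0.03
units after spin x,y,z [ 0.    2.1  -0.01]
```

View pics/c2.png

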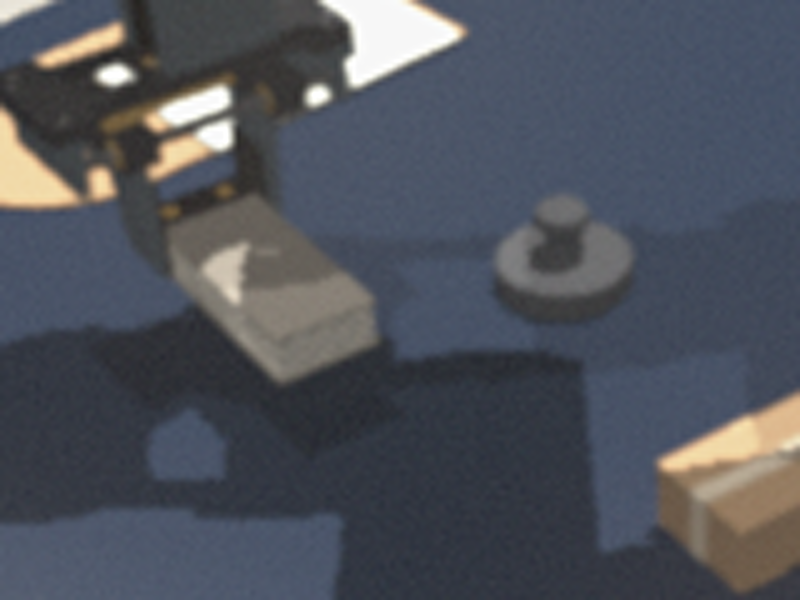

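Scene crop: the book is off the table and still roughly level (foot at 330,360). The grip carries the full weight of about 4 N, so it barely pivots on its own. I'll jerk it upwards to see whether that makes it swing.

```bash

python3 -m creep '[[0,-1,0,0],[0,-1,0,0],[0,-1,0,0],[0,0,0,0]]'
python3 look.py d1 scene 140 90 200 150
python3 -m creep '[[0,-1,0,0],[0,-1,0,0],[0,-1,0,0],[0,-1,0,0],[0,0,0,0],[0,0,0,0]]'
python3 look.py d2 scene 140 90 200 150;python3 go.py .5664 -.397 .0165 -7.4
```

```text
time: 8.47
tool_pos: [0.5681, -0.398, 0.1473]
eef_rot: [0.467, -0.529, 0.533, -0.468]
force: [2.3, -1.2, -2.5]
width: 0.0598
time: 9.02
tool_pos: [0.5665, -0.3968, 0.2424]
eef_rot: [0.467, -0.531, 0.531, -0.467]
force: [-0.3, -0.0, -5.7]
width: 0.0597
t 9.07 tcp [ 0.566  -0.3963  0.2411] jawang -7.24 tilt [-0.002  0.001 -1.   ] F [-0.7  0.2 -4.4] w 0.0597 j6 -0.57
units now [0.04 8.98 0.04] spin 0.03
units after spin x,y,z [0.03 8.98 0.02]
```

View pics/d1.png

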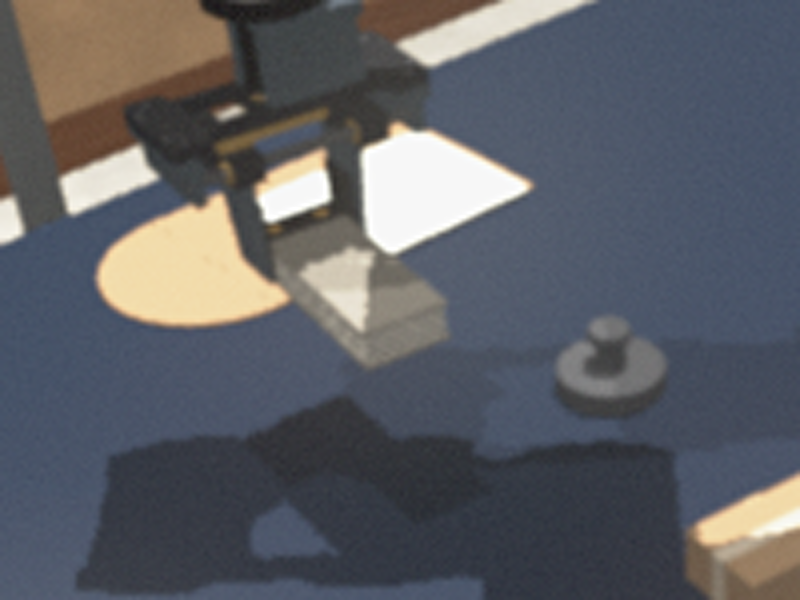

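View pics/d2.png

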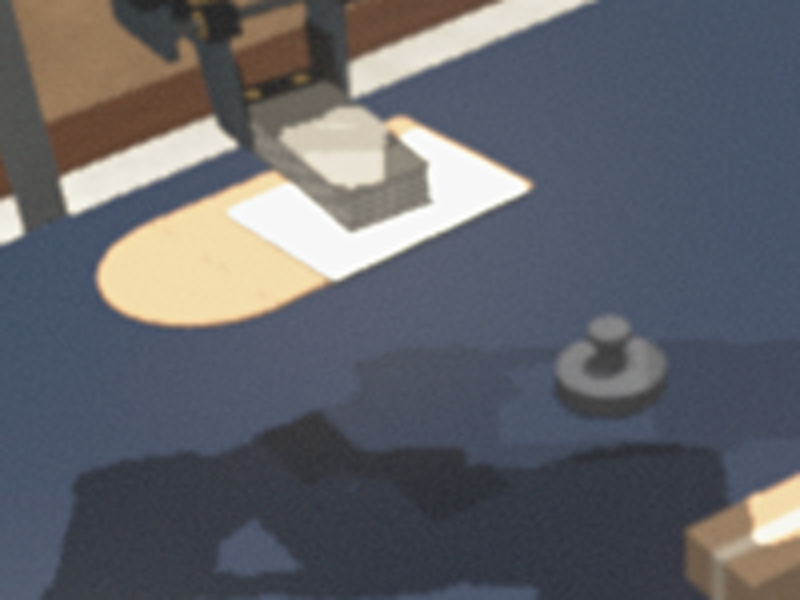

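The grip is rigid and gravity alone does not pivot it. I'll set the book back down and regrip only at its very end with the fingertips: a small pad patch gives little resistance to pivoting and a longer gravity lever.

```bash

python3 -m creep '[[0,1,0,0],[0,1,0,0],[0,1,0,0],[0,1,0,0],[0,1,0,0],[0,1,0,0],[0,1,0,0],[0,0.8,0,0]]'
python3 -m creep '[[0,0.5,0,0],[0,0.2,0,0],[0,0.15,0,0],[0,0.15,0,0],[0,0,0,0],[0,0,0,0],[0,0,0,0]]'
python3 go.py .5664 -.397 .018 -7.4
```

```text
time: 9.73
tool_pos: [0.5646, -0.3951, 0.0434]
eef_rot: [-0.468, 0.532, -0.529, 0.467]
force: [-0.4, -0.2, -3.7]
width: 0.0598
time: 10.32
tool_pos: [0.5668, -0.397, 0.0238]
eef_rot: [0.467, -0.53, 0.531, -0.467]
force: [0.4, -0.3, -3.3]
width: 0.0595
t 10.32 tcp [ 0.5668 -0.397   0.0238] jawang -7.24 tilt [ 0.001 -0.001 -1.   ] F [ 0.4 -0.3 -3.3] w 0.0595 j6 -0.57
units now [ 0.    0.23 -0.02] spin 0.03
units after spin x,y,z [ 0.    0.23 -0.02]
```

```bash

python3 -m creep '[[0,0.12,0,0],[0,0.08,0,0],[0,0,0,0],[0,0,0,0]]'
python3 -m creep '[[0,0,0,0],[0,0,0,0],[0,0,0,0],[0,0,0,0],[0,0,0,0]]' -1
python3 -m creep '[[0,-0.3,0,0],[0.4,0,0,0],[0.4,0,0,0],[0,0,0,0],[0,0,0,0]]'
python3 go.py .5636 -.4178 .026 -7.4
python3 look.py e1 top 380 190 160 120; python3 look.py e2 scene 180 150 120 90
```

```text
time: 10.65
tool_pos: [0.5668, -0.3971, 0.0182]
eef_rot: [0.467, -0.53, 0.531, -0.467]
force: [0.7, -2.9, 2.0]
width: 0.0599
time: 11.07
tool_pos: [0.5664, -0.3965, 0.0178]
eef_rot: [-0.467, 0.531, -0.53, 0.467]
force: [-0.9, 0.2, -0.6]
width: 0.0895
time: 11.48
tool_pos: [0.5636, -0.4176, 0.0254]
eef_rot: [0.467, -0.531, 0.531, -0.467]
force: [-0.3, 0.7, 0.2]
width: 0.0914
t 11.48 tcp [ 0.5636 -0.4176  0.0254] jawang -7.32 tilt [ 0. -0. -1.] F [-0.3  0.7  0.2] w 0.0914 j6 -0.59
units now [ 0.01 -0.03 -0.  ] spin 0.02
units after spin x,y,z [ 0.01 -0.03 -0.  ]
```

View pics/e1.png

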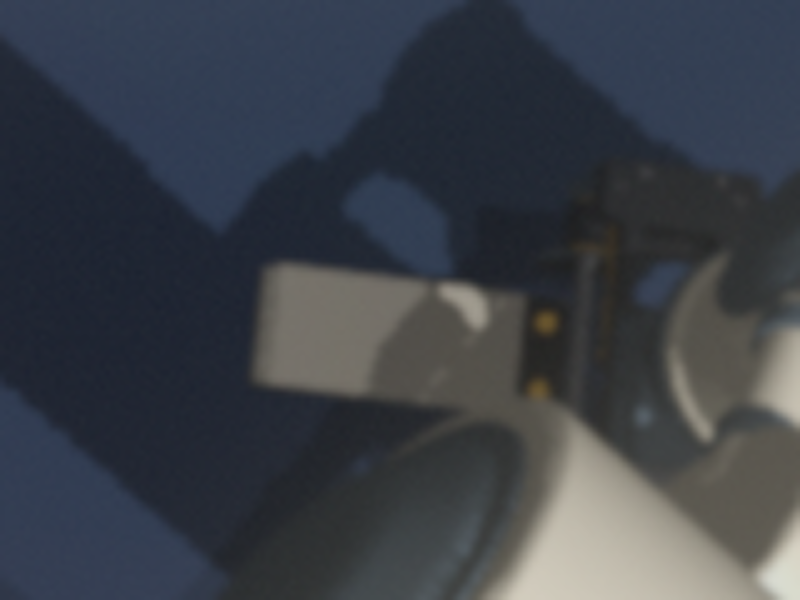

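View pics/e2.png

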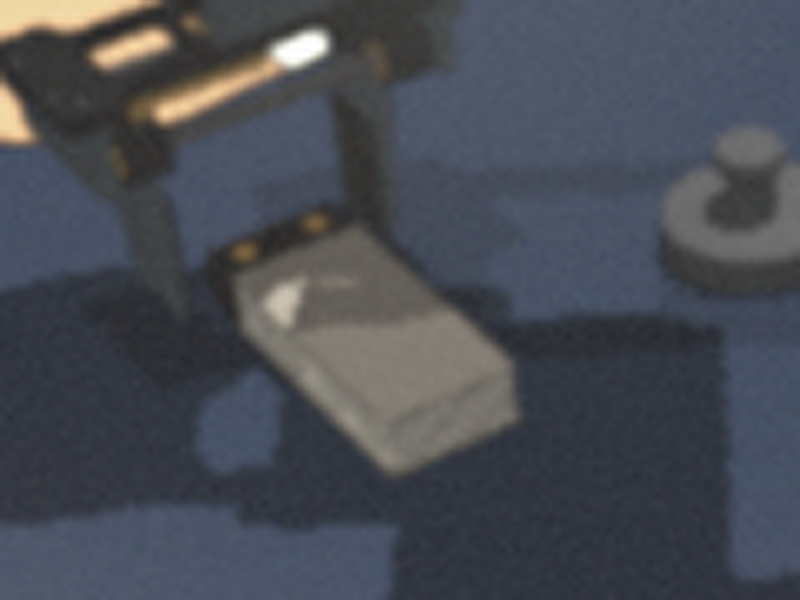

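The book hasn't moved, and the fingertips now reach only its last ~10 mm. Grip and lift slowly.

```bash

python3 -m creep '[[0,0,0,0],[0,0,0,0],[0,0,0,0],[0,0,0,0],[0,0,0,0],[0,0,0,0]]' 1
python3 -m creep '[[0,-0.4,0,0],[0,-0.4,0,0],[0,-0.4,0,0],[0,-0.4,0,0],[0,-0.4,0,0],[0,0,0,0],[0,0,0,0]]'
python3 look.py f2 scene 180 130 160 120
```

```text
time: 12.08
tool_pos: [0.564, -0.4164, 0.0254]
eef_rot: [0.467, -0.531, 0.531, -0.467]
force: [0.9, 0.7, 0.3]
width: 0.0596
time: 12.67
tool_pos: [0.5642, -0.4169, 0.0764]
eef_rot: [0.467, -0.53, 0.531, -0.467]
force: [-1.0, -0.2, -5.2]
width: 0.0597
```

View pics/f2.png

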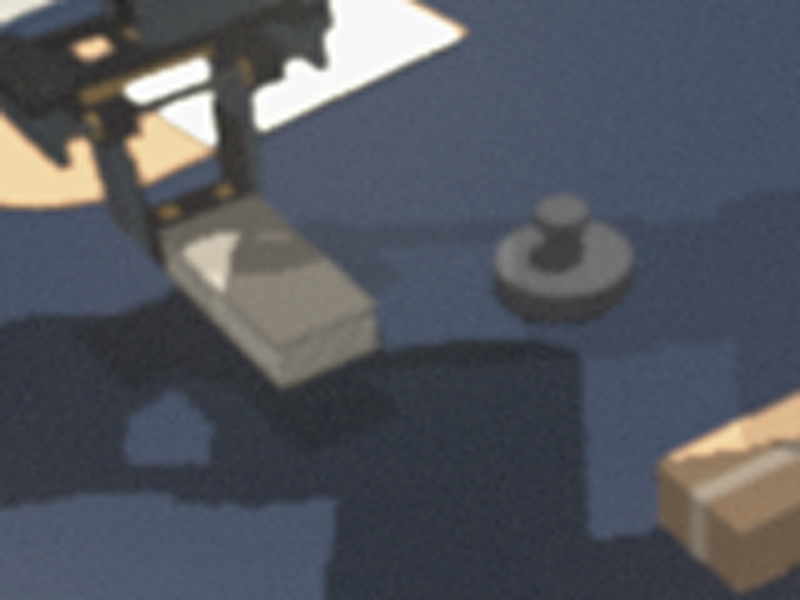

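Still rigid, so it needs an external push. Plan: hold the book level, press its foot against the outer face of the fixed tray's low end, and raise the tool along an arc about the foot. The friction and the push then pivot the book in the grip. Align with the tray first.

```bash

python3 -m creep '[[0,-0.6,0,-1],[0,-0.5,0,-1],[0,0,0,-1],[0,0,0,-1],[0,0,0,-0.5],[0,0,0,0]]'
python3 go.py .632 -.059 .06 15.35
python3 - <<'E'
from h import *
for n in ['top','scene']:
    snap(n,'tt.png')
    for t in ['carton','shears','cone','weight']: print(n,t,[(w(n,d['at']).round(3),round(d['p'],2)) for d in r.spot_point(n,t)[:1]])
E
```

```text
time: 13.22
tool_pos: [0.5636, -0.4163, 0.1022]
eef_rot: [-0.562, 0.429, -0.428, 0.562]
force: [-1.2, -0.8, -3.6]
width: 0.0592
t 13.22 tcp [ 0.5636 -0.4163  0.1022] jawang 15.39 tilt [-0.001  0.001 -1.   ] F [-1.2 -0.8 -3.6] w 0.0592 j6 -0.99
units now [-13.05   1.7    6.43] spin 0.01
units after spin x,y,z [-13.06   1.69   6.42]
top carton [(array([ 0.471, -0.06 , -0.002]), 0.91)]
top shears [(array([ 0.761,  0.012, -0.003]), 0.81)]
top cone [(array([ 0.725,  0.327, -0.001]), 0.73)]
top weight [(array([ 0.398, -0.283,  0.001]), 0.4)]
scene carton [(array([ 0.473, -0.056, -0.   ]), 0.8)]
scene shears [(array([0.765, 0.012, 0.001]), 0.56)]
scene cone [(array([0.732, 0.324, 0.001]), 0.62)]
scene weight [(array([ 0.406, -0.287,  0.   ]), 0.6)]
```

```bash

python3 -m creep '[[-1,0,0.5,0],[-1,0,0.5,0],[-1,0,0.5,0],[-1,0,0.5,0],[-1,0,0.5,0],[-1,0,0.5,0],[-1,0,0.5,0],[-1,0,0.5,0]]'
python3 -m creep '[[-1,0,0.5,0],[-1,0.2,0.5,0],[-1,0.2,0.5,0],[-1,0.4,0.5,0],[-0.5,0.4,0.2,0],[0,0.4,0.2,0],[0,0,0,0],[0,0,0,0]]'
python3 go.py .632 -.059 .031 15.35
python3 look.py g1 top 200 170 240 180; python3 look.py g2 scene 180 130 240 180
```

```text
time: 14.38
tool_pos: [0.608, -0.196, 0.1031]
eef_rot: [-0.562, 0.429, -0.429, 0.562]
force: [0.2, -0.1, -3.6]
width: 0.0598
time: 15.05
tool_pos: [0.6359, -0.0736, 0.0624]
eef_rot: [0.562, -0.429, 0.429, -0.562]
force: [0.6, -0.7, -2.9]
width: 0.0598
t 15.05 tcp [ 0.6359 -0.0736  0.0624] jawang 15.25 tilt [-0.001 -0.    -1.   ] F [ 0.6 -0.7 -2.9] w 0.0598 j6 -0.47
units now [-0.6   1.26  0.  ] spin -0.02
units after spin x,y,z [-0.61  1.26  0.  ]
```

View pics/g1.png

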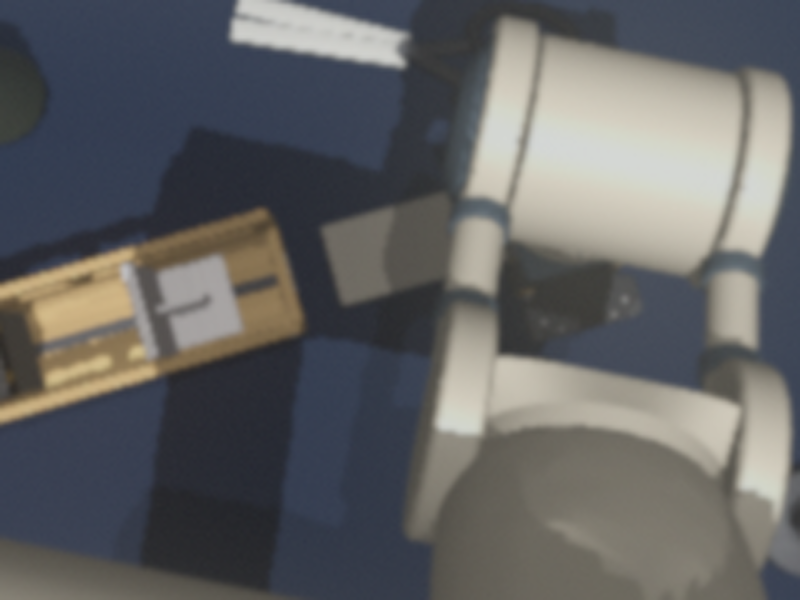

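View pics/g2.png

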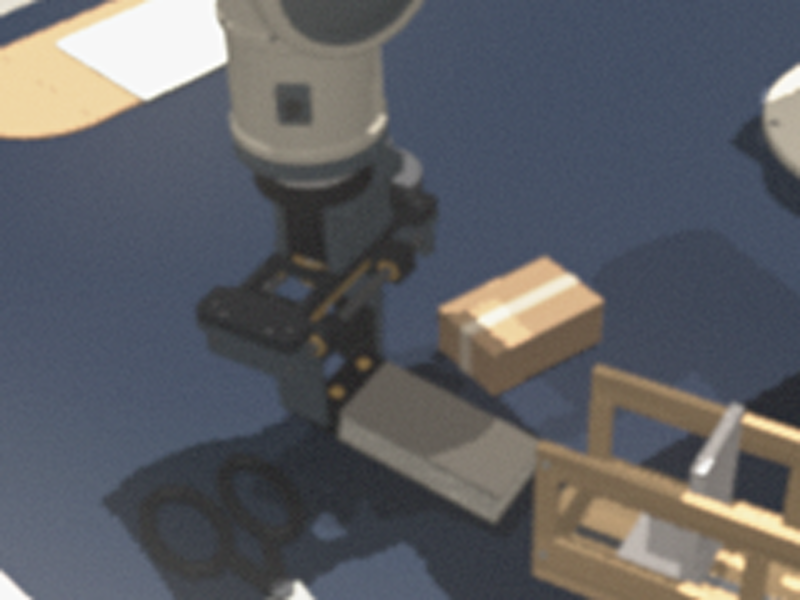

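The book's foot faces the tray's low end (top crop: foot edge 325–345, tray end 265–303) and lines up with it. The shears and carton are clear. Descend, then approach to contact.

```bash

python3 -m creep '[[0,0.6,0,0],[0,0.6,0,0],[-0.3,0,0,0],[-0.3,0,0,0],[-0.15,0,0,0],[0,0,0,0],[0,0,0,0]]'
python3 -m creep '[[-0.1,0,0,0],[0,0,0,0]]'
python3 -m creep '[[-0.1,0,0,0],[0,0,0,0]]'
python3 go.py .632 -.059 .031 15.35
```

```text
time: 15.73
tool_pos: [0.6313, -0.0546, 0.0336]
eef_rot: [-0.562, 0.429, -0.429, 0.562]
force: [-0.5, 0.9, -2.6]
width: 0.06
time: 15.9
tool_pos: [0.6307, -0.0524, 0.0333]
eef_rot: [-0.562, 0.429, -0.429, 0.562]
force: [-0.1, 0.7, -2.7]
width: 0.0598
time: 16.07
tool_pos: [0.6298, -0.0498, 0.033]
eef_rot: [-0.562, 0.429, -0.429, 0.562]
force: [0.8, 1.0, -1.3]
width: 0.0598
t 16.07 tcp [ 0.6298 -0.0498  0.033 ] jawang 15.25 tilt [ 0.  0. -1.] F [ 0.8  1.  -1.3] w 0.0598 j6 -0.44
units now [ 0.38  0.08 -0.01] spin -0.02
units after spin x,y,z [ 0.38  0.08 -0.01]
```

```bash

python3 -m creep '[[-0.1,0,0,0],[0,0,0,0],[0,0,0,0]]'
python3 -m creep '[[-0.1,0,0,0],[0,0,0,0],[0,0,0,0]]'
python3 -m creep '[[-0.1,0,0,0],[0,0,0,0],[0,0,0,0]]'
python3 go.py .632 -.059 .031 15.35
python3 look.py i1 scene 220 190 160 120
```

```text
time: 16.32
tool_pos: [0.6291, -0.0474, 0.0329]
eef_rot: [-0.562, 0.429, -0.429, 0.562]
force: [0.3, 0.9, -2.4]
width: 0.0593
time: 16.57
tool_pos: [0.6283, -0.045, 0.0329]
eef_rot: [-0.562, 0.429, -0.429, 0.562]
force: [1.1, 1.2, -1.6]
width: 0.0596
time: 16.82
tool_pos: [0.6284, -0.0437, 0.0331]
eef_rot: [0.562, -0.428, 0.43, -0.562]
force: [2.3, -8.5, -1.1]
width: 0.0597
t 16.82 tcp [ 0.6284 -0.0437  0.0331] jawang 15.29 tilt [ 0.001 -0.002 -1.   ] F [ 2.3 -8.5 -1.1] w 0.0597 j6 -0.43
units now [ 0.63  0.09 -0.02] spin -0.01
units after spin x,y,z [ 0.63  0.09 -0.02]
```

View pics/i1.png

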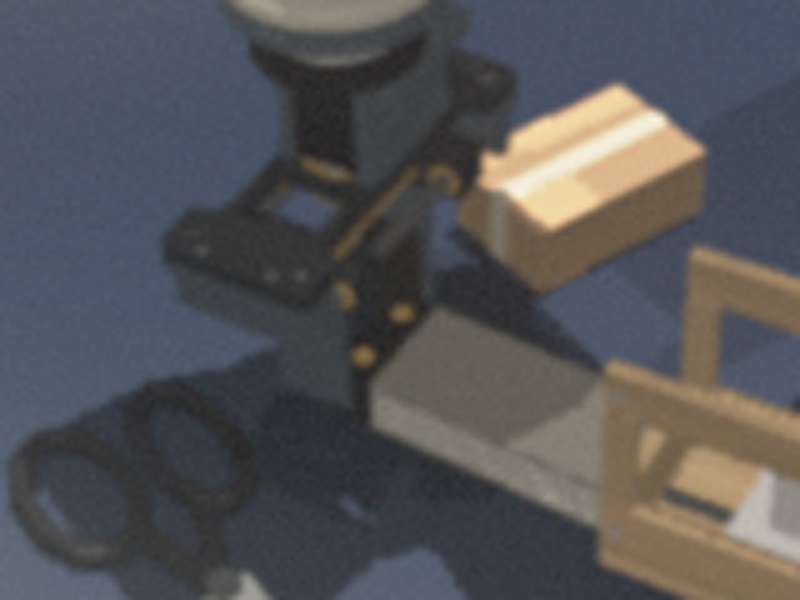

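Contact with the tray end (about 9 N), with the foot flat against the low wall. I begin the arc: up, with forward preload.

```bash

python3 -m creep '[[-0.06,-0.1,0,0],[0,-0.1,0,0],[0,-0.1,0,0],[0,-0.1,0,0]]'
python3 -m creep '[[-0.02,-0.1,0,0],[-0.02,-0.1,0,0],[-0.02,-0.1,0,0],[-0.02,-0.1,0,0],[0,0,0,0]]'
python3 look.py j1 scene 220 190 160 120
```

```text
time: 17.2
tool_pos: [0.6286, -0.0426, 0.0434]
eef_rot: [0.562, -0.428, 0.43, -0.562]
force: [3.7, -8.6, -3.4]
width: 0.0598
time: 17.62
tool_pos: [0.6283, -0.0407, 0.0538]
eef_rot: [-0.562, 0.428, -0.43, 0.562]
force: [4.0, -12.2, -2.4]
width: 0.0599
```

View pics/j1.png

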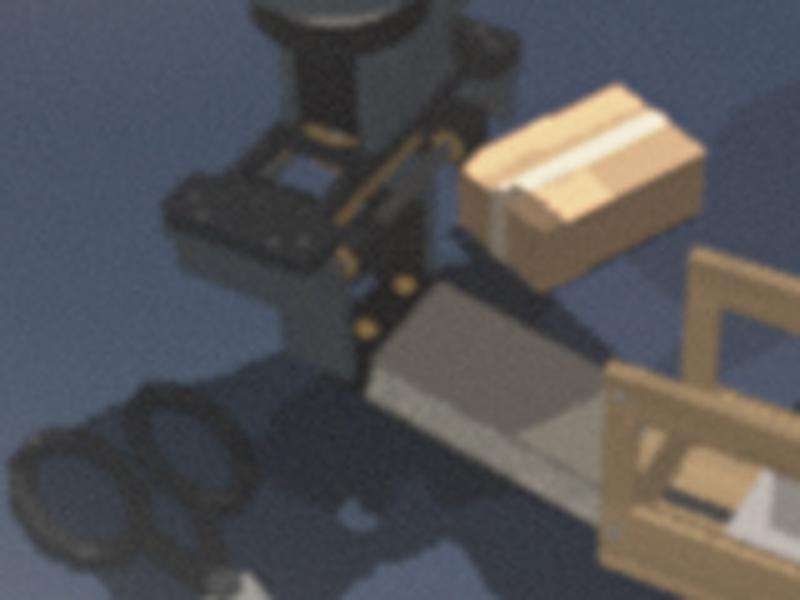

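It works: the foot stays at (600,520) against the wall while the bound end has risen, at about 12 N. Continue the arc.

```bash

python3 -m creep '[[-0.03,-0.17,0,0],[-0.03,-0.17,0,0],[-0.03,-0.17,0,0],[-0.03,-0.17,0,0],[0,0,0,0]]'
python3 -m creep '[[-0.06,-0.24,0,0],[-0.08,-0.24,0,0],[-0.08,-0.24,0,0],[-0.09,-0.24,0,0],[-0.1,-0.24,0,0],[-0.1,-0.24,0,0],[0,0,0,0]]'
python3 look.py k1 scene 220 190 160 120
```

```text
time: 18.08
tool_pos: [0.6267, -0.0369, 0.0707]
eef_rot: [-0.562, 0.429, -0.43, 0.562]
force: [2.1, -6.3, -1.9]
width: 0.06
time: 18.67
tool_pos: [0.6229, -0.0236, 0.1071]
eef_rot: [-0.562, 0.429, -0.429, 0.562]
force: [-0.3, -1.6, -2.6]
width: 0.0595
```

View pics/k1.png

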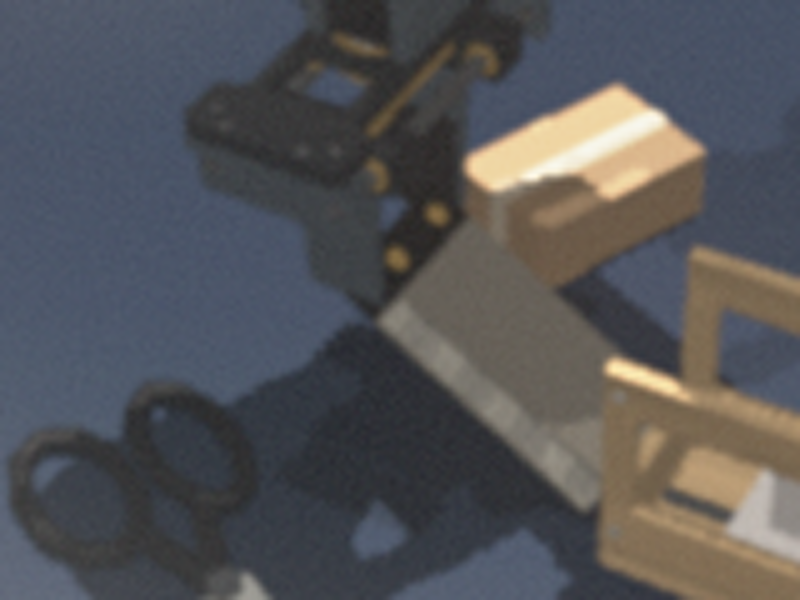

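About 30° now. Continue with slightly more forward push.

```bash

python3 -m creep '[[-0.2,-0.2,0,0],[-0.16,-0.21,0,0],[-0.16,-0.21,0,0],[-0.16,-0.21,0,0],[-0.17,-0.21,0,0],[-0.17,-0.2,0,0],[0,0,0,0]]'
python3 look.py l1 scene 220 190 160 120
python3 -m creep '[[-0.19,-0.18,0,0],[-0.19,-0.17,0,0],[-0.19,-0.17,0,0],[-0.2,-0.16,0,0],[-0.2,-0.16,0,0],[-0.2,-0.16,0,0],[0,0,0,0]]'
python3 look.py l2 scene 220 150 160 120
```

```text
time: 19.3
tool_pos: [0.616, 0.001, 0.1377]
eef_rot: [-0.562, 0.429, -0.429, 0.562]
force: [0.8, -2.4, -2.5]
width: 0.0597
time: 19.93
tool_pos: [0.6083, 0.0296, 0.1628]
eef_rot: [-0.562, 0.429, -0.429, 0.562]
force: [-0.2, -1.3, -3.2]
width: 0.0599
```

View pics/l2.png

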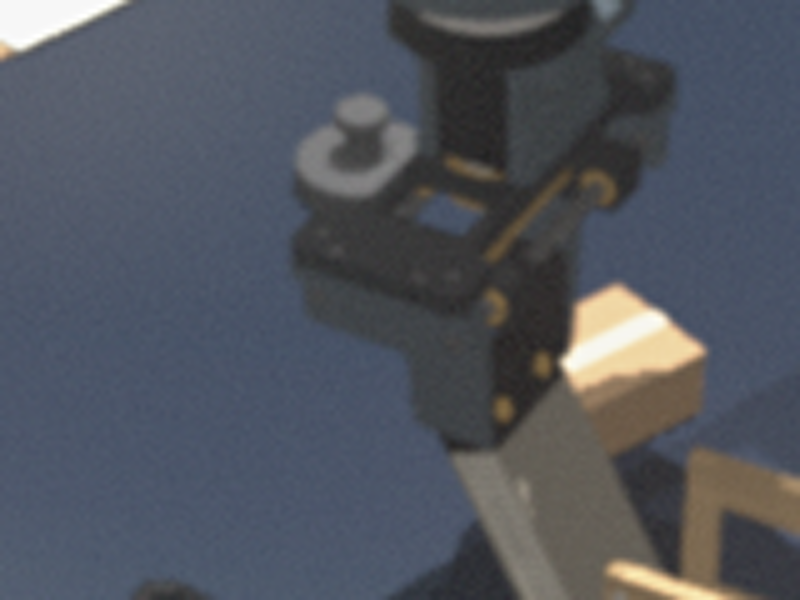

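About 60°. Next segments.

```bash

python3 -m creep '[[-0.22,-0.12,0,0],[-0.22,-0.11,0,0],[-0.22,-0.11,0,0],[-0.23,-0.11,0,0],[-0.23,-0.11,0,0],[-0.24,-0.1,0,0],[0,0,0,0]]'
python3 look.py m1 scene 240 170 160 120;python3 look.py m2 top 200 170 240 180
```

```text
time: 20.57
tool_pos: [0.599, 0.0626, 0.1789]
eef_rot: [-0.562, 0.429, -0.429, 0.562]
force: [-0.1, -0.9, -3.4]
width: 0.0595
```

View pics/m1.png

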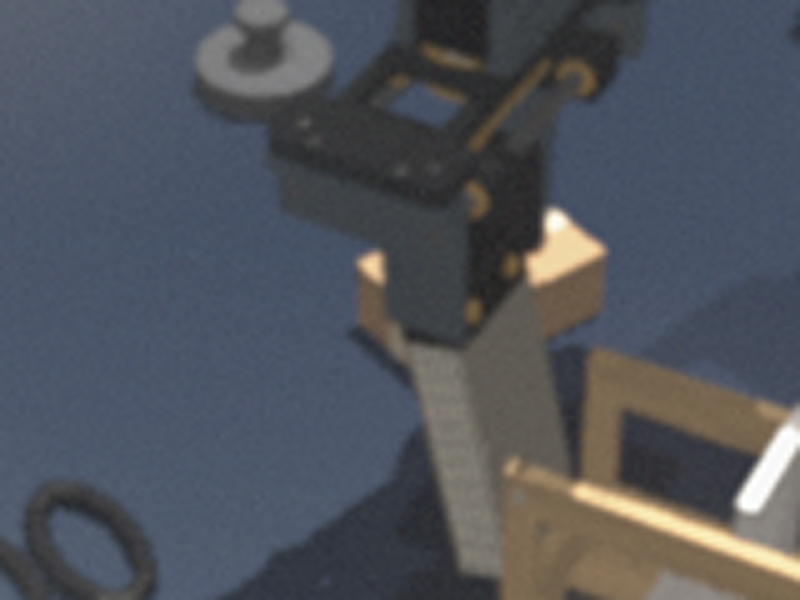

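View pics/m2.png

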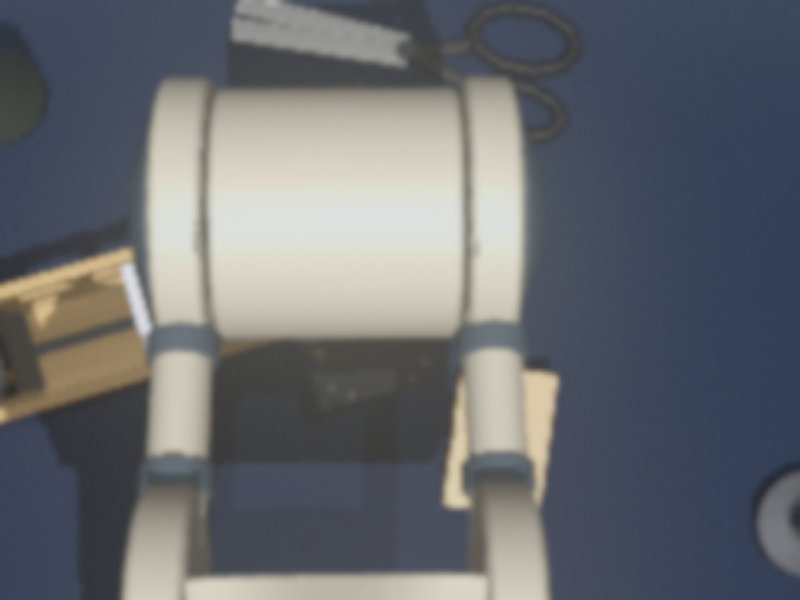

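About 75°. Last segment to vertical.

```bash

python3 -m creep '[[-0.25,-0.08,0,0],[-0.25,-0.06,0,0],[-0.25,-0.04,0,0],[-0.25,-0.02,0,0],[-0.2,0,0,0],[-0.1,0,0,0],[0,0,0,0],[0,0,0,0]]'
cat > ang.py <<'E'
from h import *
# compare book image vertical edges with projected vertical near book
im=r.camera('scene'); o=r.get_obs(); T=o['tool_pos']; M=R.from_quat(o['eef_rot']).as_matrix()
print(o['time'],T,o['force'].round(1))
fw=-M[:,0]; jw=M[:,2]
# verticals through book sides (P at 11mm fwd), drawn at jaw ±30 and fwd offsets
for j in (-.03,.03):
  for f,col in ((.019,(0,0,255)),(-.009,(0,255,0))):
    a=T+fw*f+jw*j; pts=proj('scene',np.array([a+[0,0,-.02],a+[0,0,-.15]]))
    cv2.line(im,tuple(np.round(pts[0]).astype(int)),tuple(np.round(pts[1]).astype(int)),col,1)
c=proj('scene',T-[0,0,.06])[0]; x0,y0=int(c[0])-60,int(c[1])-50
cv2.imwrite('pics/ang%.1f.png'%o['time'],cv2.resize(im[y0:y0+90,x0:x0+120],None,fx=6.6,fy=6.6,interpolation=2)); print('pics/ang%.1f.png'%o['time'])
E
python3 ang.py
```

```text
time: 21.33
tool_pos: [0.5909, 0.093, 0.1834]
eef_rot: [-0.562, 0.429, -0.429, 0.562]
force: [0.4, -0.4, -3.4]
width: 0.0597
21.3833 [0.59088803 0.09278464 0.18335028] [ 0.8 -0.7 -3.2]
pics/ang21.4.png
```

View pics/ang21.4.png

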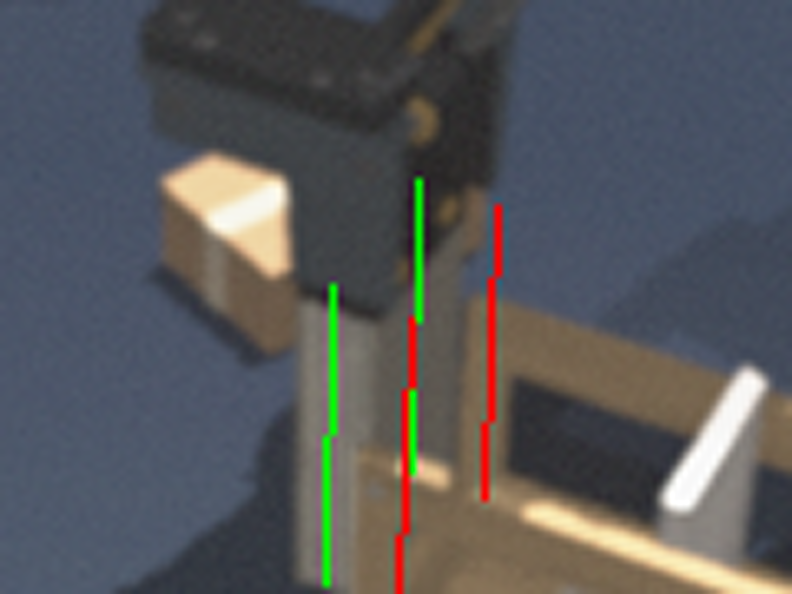

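The book is within about 1° of vertical, bound end up: its left edge runs (300,300)→(297,580), parallel to the projected vertical. Its centre lies a few mm behind the TCP. Lift clear and measure.

```bash

python3 -m creep '[[0.1,-0.3,0,0],[0.1,-0.6,0,0],[0,-0.7,0,0],[0,-0.7,0,0],[0,-0.7,0,0],[0,-0.7,0,0],[0,-0.6,0,0],[0,-0.4,0,0]]'
python3 -m creep '[[0,-0.3,0,0],[0,0,0,0],[0,0,0,0],[0,0,0,0]]'
cat > meas.py <<'E'
from h import *
o=r.get_obs(); T=o['tool_pos']; M=R.from_quat(o['eef_rot']).as_matrix()
print(o['time'],T.round(4),o['force'].round(1))
for n in ['scene','top']:
    snap(n,'t.png')
    for d in r.spot_point(n,'book_center')[:2]:
        p=w(n,d['at']); print(n,round(d['p'],2),p.round(4),'rel tool fwd,down,jaw mm',(M.T@(p-T)*[-1,1,1]*1000).round(1))
E
python3 meas.py; python3 ang.py; python3 look.py n1 scene 240 110 200 150
```

```text
time: 22.05
tool_pos: [0.5924, 0.0877, 0.303]
eef_rot: [-0.561, 0.429, -0.43, 0.562]
force: [0.4, 0.6, -2.8]
width: 0.0599
time: 22.38
tool_pos: [0.5917, 0.0879, 0.3075]
eef_rot: [0.562, -0.43, 0.429, -0.562]
force: [0.1, -0.5, -5.0]
width: 0.0595
22.3833 [0.5917 0.0879 0.3075] [ 0.1 -0.5 -5. ]
scene 0.81 [0.5956 0.0855 0.2293] rel tool fwd,down,jaw mm [-3.3 78.1  3.2]
22.6333 [0.592024   0.08793871 0.30789642] [-0.2  0.4 -3.1]
pics/ang22.6.png
```

View pics/n1.png

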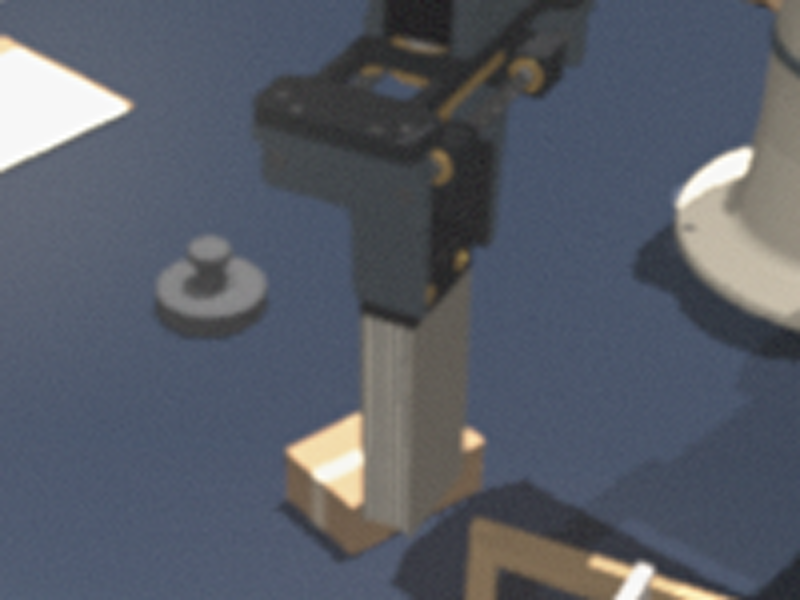

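```bash
python3 look.py n2 scene 315 170 60 80; python3 - <<'E'
from h import *
o=r.get_obs(); T=o['tool_pos']; M=R.from_quat(o['eef_rot']).as_matrix(); jw=M[:,2]; fw=-M[:,0]
def hit(px,jo=.03):
    a=ray('scene',px,0.0); b=ray('scene',px,.3); d=b-a; p=T+jw*jo
    q=a+d*((p-a)@jw)/(d@jw); v=q-T; return ((v@fw)*1000).round(1),(v[2]*1000).round(1)
for name,c in dict(botL=(368,520),botR=(408,530),stripL=(362,314),stripR=(413,326)).items():
    print(name,hit((c[0]/4+240,c[1]/4+110)))
E
```

```text
botL (np.float64(-15.2), np.float64(-154.3))
botR (np.float64(7.6), np.float64(-151.3))
stripL (np.float64(-19.3), np.float64(-28.6))
stripR (np.float64(7.4), np.float64(-26.3))
```

View pics/n2.png

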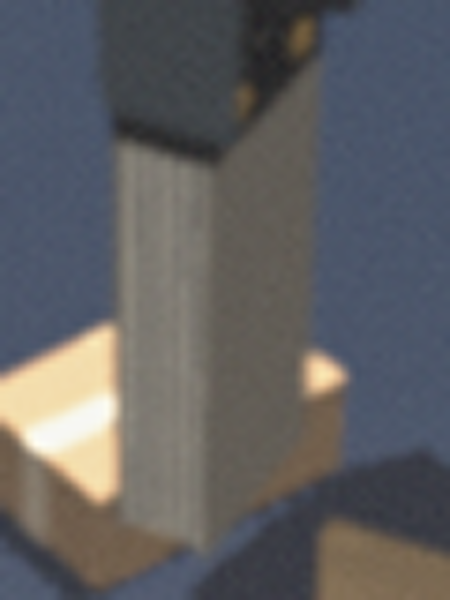

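View pics/ang22.6.png

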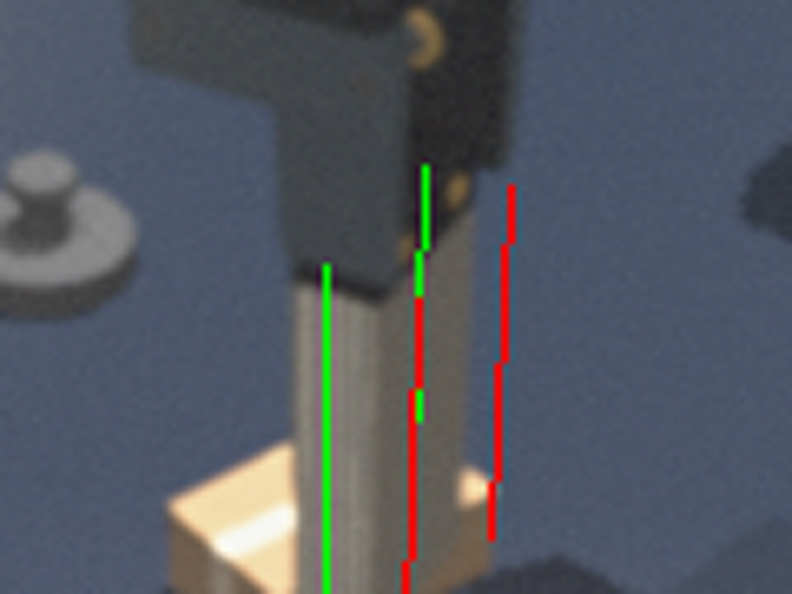

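The book's centre is about 5 mm behind the TCP and its foot 152 mm below. Carry it over the free space.

```bash

python3 -m creep '[[-0.4,0,0,0],[-0.8,0,0,0],[-1,0,0,0],[-1,0,0,0],[-1,0,0,0],[-1,0,0,0],[-1,0,0,0],[-0.8,0,0,0]]'
python3 -m creep '[[-0.5,0,0,0],[-0.3,0,0,0],[-0.1,0,0,0],[0,0,0,0],[0,0,0,0]]'
python3 go.py .5394 .2786 .1605 15.35
python3 ang.py; python3 look.py o1 top 140 180 200 150;  python3 look.py o2 scene 320 140 200 150;
```

```text
time: 23.4
tool_pos: [0.5451, 0.259, 0.3084]
eef_rot: [-0.562, 0.429, -0.429, 0.562]
force: [1.2, 1.3, -3.5]
width: 0.0595
time: 23.82
tool_pos: [0.5405, 0.2777, 0.3084]
eef_rot: [0.562, -0.429, 0.429, -0.562]
force: [0.6, 0.4, -3.9]
width: 0.0597
t 23.82 tcp [0.5405 0.2777 0.3084] jawang 15.22 tilt [ 0. -0. -1.] F [ 0.6  0.4 -3.9] w 0.0597 j6 0.11
units now [-0.05  5.92 -0.03] spin -0.03
units after spin x,y,z [-0.05  5.92 -0.03]
23.8667 [0.54054435 0.27757678 0.30840373] [ 0.5  0.4 -3.2]
pics/ang23.9.png
```

View pics/o1.png

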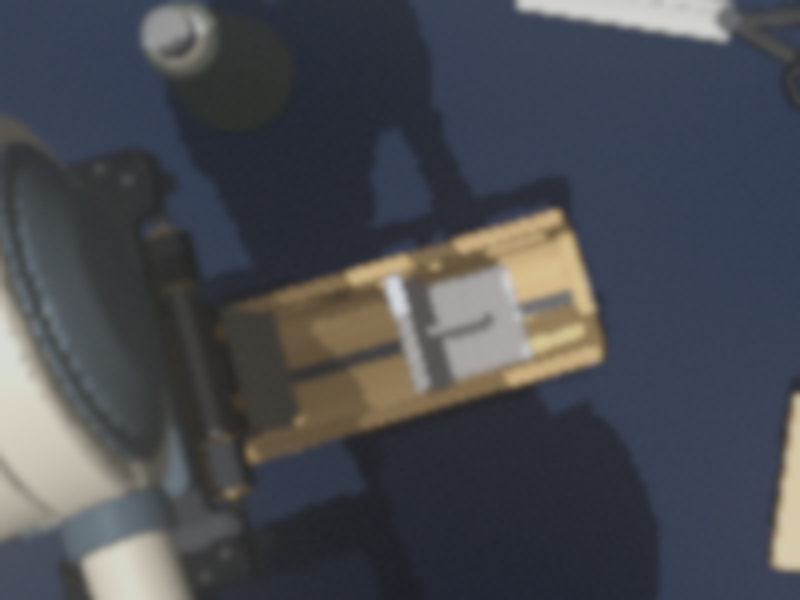

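View pics/o2.png

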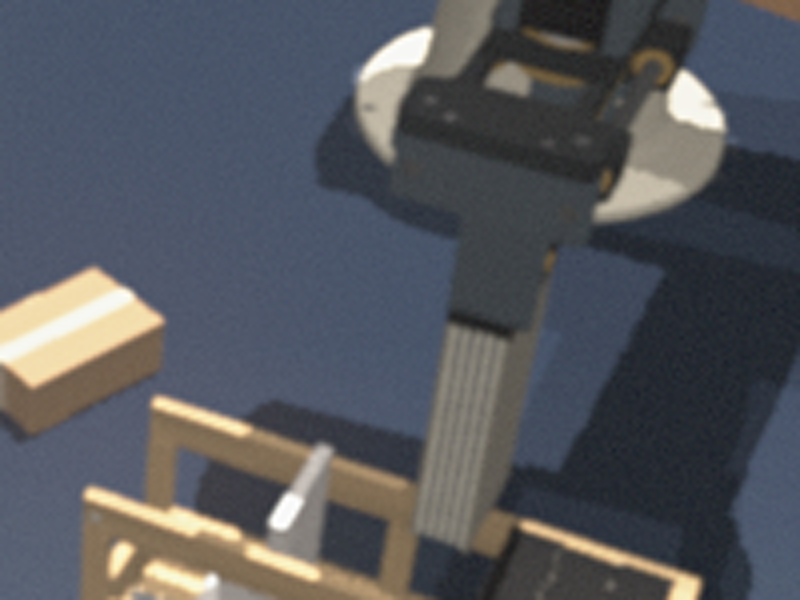

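```bash
python3 - <<'E'
from h import *
o=r.get_obs(); T=o['tool_pos']; M=R.from_quat(o['eef_rot']).as_matrix(); jw=M[:,2]; fw=-M[:,0]
def hit(px,jo=.03):
    a=ray('scene',px,0.0); b=ray('scene',px,.3); d=b-a; p=T+jw*jo
    q=a+d*((p-a)@jw)/(d@jw); v=q-T; return ((v@fw)*1000).round(1),(v[2]*1000).round(1)
for name,c in dict(botL=(417,535),botR=(465,551),stripL=(448,322),stripR=(513,335)).items():
    print(name,hit((c[0]/4+320,c[1]/4+140)))
E
```

```text
botL (np.float64(-14.6), np.float64(-154.7))
botR (np.float64(8.7), np.float64(-153.8))
stripL (np.float64(-19.0), np.float64(-28.2))
stripR (np.float64(8.8), np.float64(-24.3))
```

View pics/ang23.9.png

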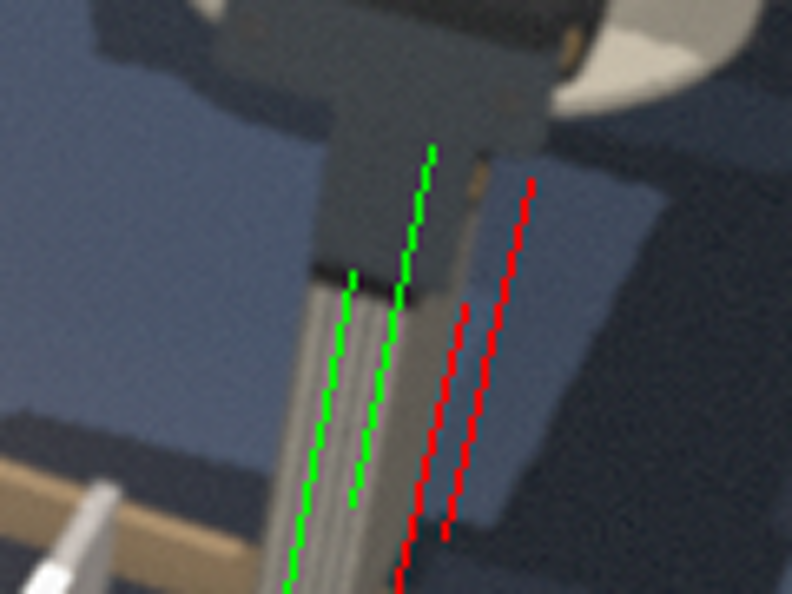

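The book hangs within about 1° of vertical. In the scene crop its foot (417–465, 540) is over the gap between the follower and the filed books. Lower it in.

```bash

python3 -m creep '[[0,0.5,0,0],[0,0.7,0,0],[0,0.7,0,0],[0,0.5,0,0],[0,0,0,0]]'
python3 -m creep '[[0,0.5,0,0],[0,0.5,0,0],[0,0.5,0,0],[0,0.5,0,0],[0,0.4,0,0],[0,0,0,0],[0,0,0,0]]'
python3 go.py .5394 .2786 .1612 15.35
python3 look.py p1 top 140 180 200 150;  python3 look.py p2 scene 320 180 200 150
```

```text
time: 24.38
tool_pos: [0.5393, 0.2774, 0.2459]
eef_rot: [0.563, -0.43, 0.429, -0.561]
force: [-1.0, -1.1, -4.3]
width: 0.0595
time: 24.97
tool_pos: [0.5404, 0.2783, 0.1887]
eef_rot: [0.562, -0.429, 0.429, -0.562]
force: [-0.4, 0.0, -3.3]
width: 0.0598
t 24.97 tcp [0.5404 0.2783 0.1887] jawang 15.24 tilt [-0. -0. -1.] F [-0.4  0.  -3.3] w 0.0598 j6 0.11
units now [-0.02  1.1  -0.03] spin -0.02
units after spin x,y,z [-0.02  1.1  -0.03]
```

View pics/p2.png

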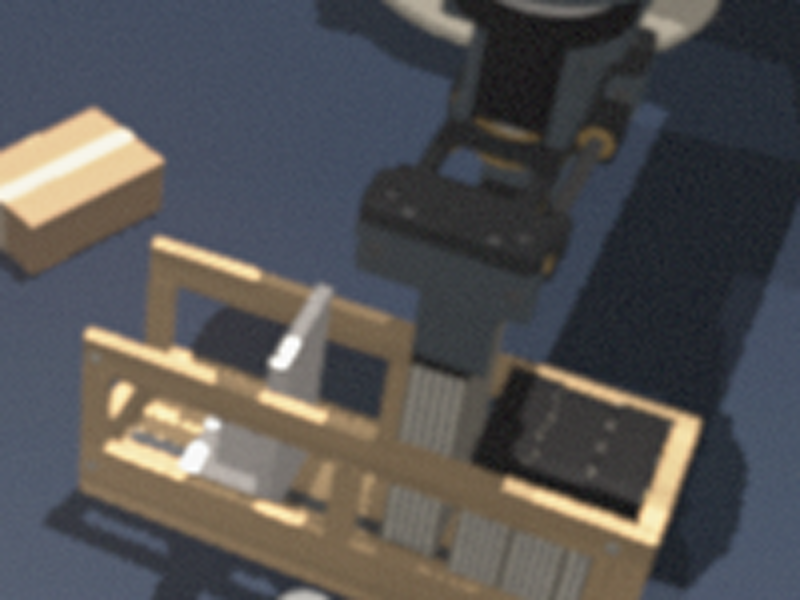

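The book is inside the tray, upright, with a small gap to the filed books (about 435–450 in the crop). Lower slowly to the floor.

```bash

python3 -m creep '[[0,0.25,0,0],[0,0.25,0,0],[0,0.25,0,0],[0,0.1,0,0],[0,0,0,0],[0,0,0,0]]'
python3 -m creep '[[0,0.08,0,0],[0,0,0,0],[0,0,0,0]]'
python3 -m creep '[[0,0.08,0,0],[0,0,0,0],[0,0,0,0]]'
```

```text
time: 25.57
tool_pos: [0.5401, 0.2784, 0.1669]
eef_rot: [0.562, -0.429, 0.429, -0.562]
force: [1.1, 0.1, -3.3]
width: 0.0595
time: 25.82
tool_pos: [0.5403, 0.2785, 0.1652]
eef_rot: [-0.562, 0.429, -0.429, 0.562]
force: [1.3, 0.0, -3.3]
width: 0.06
time: 26.07
tool_pos: [0.5401, 0.2784, 0.1631]
eef_rot: [0.562, -0.429, 0.429, -0.562]
force: [0.9, -0.1, -2.7]
width: 0.0598
```

```bash

python3 -m creep '[[0,0.08,0,0],[0,0,0,0],[0,0,0,0]]'
python3 -m creep '[[0,0.06,0,0],[0,0,0,0],[0,0,0,0]]'
python3 -m creep '[[0,0.06,0,0],[0,0,0,0],[0,0,0,0]]'
```

```text
time: 26.32
tool_pos: [0.5402, 0.2784, 0.1611]
eef_rot: [0.562, -0.429, 0.429, -0.562]
force: [0.1, 0.2, -3.8]
width: 0.0599
time: 26.57
tool_pos: [0.5406, 0.2788, 0.1608]
eef_rot: [-0.561, 0.429, -0.429, 0.562]
force: [-3.5, 0.9, 13.2]
width: 0.0595
time: 26.82
tool_pos: [0.5411, 0.2791, 0.1606]
eef_rot: [-0.561, 0.429, -0.43, 0.563]
force: [-7.0, 0.0, 29.4]
width: 0.0599
```

Floor contact (29 N). Back off slightly, then release.

```bash

python3 -m creep '[[0,-0.07,0,0],[0,0,0,0],[0,0,0,0]]'
python3 look.py q1 scene 320 180 200 150
python3 -m creep '[[0,0,0,0],[0,0,0,0],[0,0,0,0],[0,0,0,0],[0,0,0,0]]' 0.3
python3 look.py q2 scene 320 180 200 150
```

```text
time: 27.07
tool_pos: [0.5406, 0.2787, 0.1607]
eef_rot: [-0.562, 0.429, -0.429, 0.562]
force: [-2.8, 0.9, 11.5]
width: 0.0591
time: 27.53
tool_pos: [0.5406, 0.2787, 0.1607]
eef_rot: [-0.562, 0.429, -0.429, 0.562]
force: [-3.0, 0.3, 12.5]
width: 0.0596
```

View pics/q2.png

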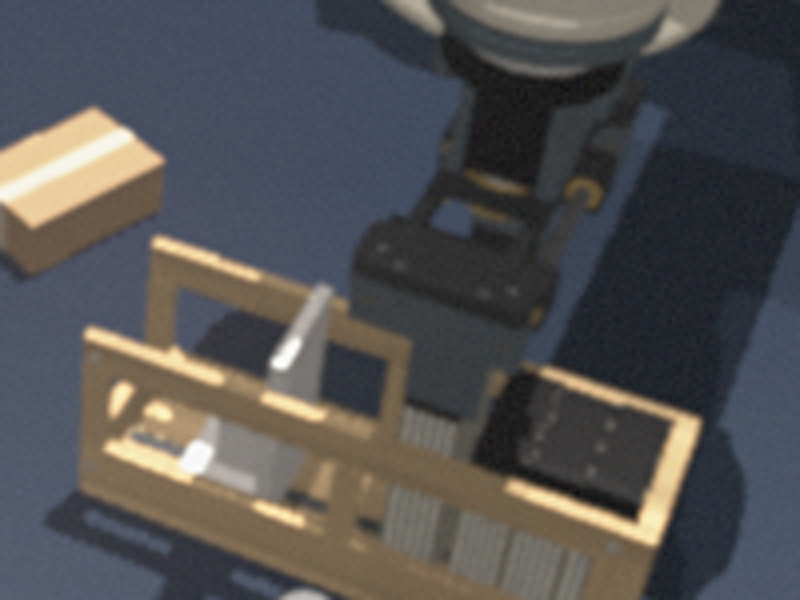

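Closure 0.3 was still below the book's width, so the grip held. Ease the last pressing and open wider.

```bash

python3 -m creep '[[0,-0.04,0,0],[0,0,0,0],[0,0,0,0]]'
python3 -m creep '[[0,0,0,0],[0,0,0,0],[0,0,0,0],[0,0,0,0],[0,0,0,0]]' -0.75
python3 look.py r2 scene 320 180 200 150
```

```text
time: 27.83
tool_pos: [0.5402, 0.2784, 0.1608]
eef_rot: [0.562, -0.429, 0.429, -0.562]
force: [0.2, 0.8, 2.1]
width: 0.0599
time: 28.25
tool_pos: [0.5402, 0.2785, 0.1609]
eef_rot: [0.562, -0.429, 0.429, -0.562]
force: [-0.2, -0.0, 0.5]
width: 0.0797
```

View pics/r2.png

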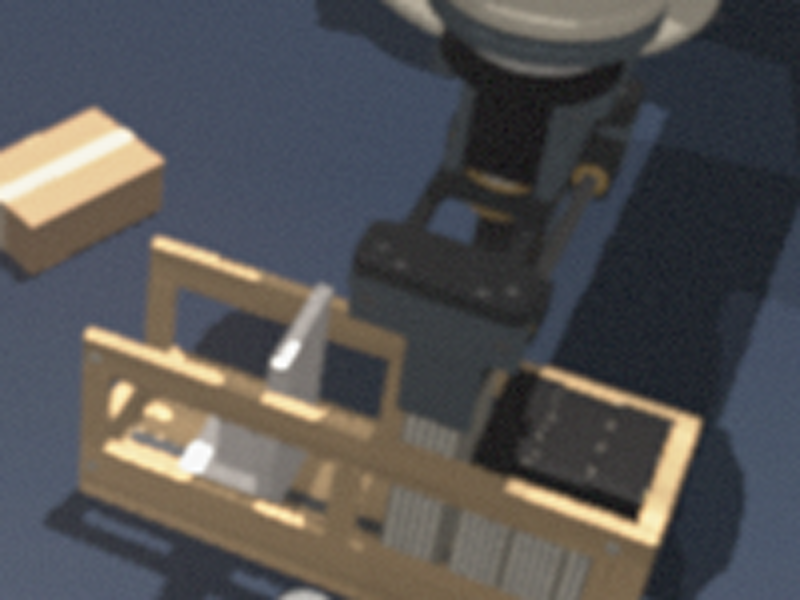

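It stands by itself. Withdraw upwards and check it.

```bash

python3 -m creep '[[0,-0.2,0,0],[0,-0.3,0,0],[0,-0.5,0,0],[0,-0.7,0,0],[0,-0.7,0,0],[0,-0.3,0,0]]'
python3 -m creep '[[0.6,0,0,0],[0.9,0,0,0],[1,0,0,0],[1,0,0,0],[0.8,0,0,0],[0.5,0,0,0],[0,0,0,0],[0,0,0,0]]' 1
python3 - <<'E'
from h import *
o=r.get_obs(); tp=np.array([.5497,.241,0]); a=.2679; X=np.array([np.cos(a),np.sin(a),0]); Y=np.array([-np.sin(a),np.cos(a),0])
v=o['tool_pos']-tp; print(o['time'],'tcp tray',(v@X).round(4),(v@Y).round(4),o['tool_pos'][2],o['width'])
for n in ['scene','top']:
    snap(n,'t.png')
    for t in ['follower_top','book_center','filed2_center']:
        for d in r.spot_point(n,t)[:1]:
            p=w(n,d['at'])-tp; print(n,t,round(d['p'],2),'tray',(p@X).round(4),(p@Y).round(4),p[2].round(4))
E
python3 look.py s1 top 140 180 200 150;  python3 look.py s2 scene 320 180 200 150
```

```text
time: 28.8
tool_pos: [0.5411, 0.2788, 0.2314]
eef_rot: [-0.561, 0.429, -0.43, 0.563]
force: [-0.5, -0.6, -0.1]
width: 0.0797
time: 29.47
tool_pos: [0.5717, 0.1622, 0.2281]
eef_rot: [0.562, -0.43, 0.429, -0.562]
force: [0.8, -0.1, 0.0]
width: 0.029
29.4667 tcp tray 0.0004 -0.0818 0.22810903790380938 0.029012419352299392
scene follower_top 0.74 tray 0.0047 -0.0494 0.1359
scene book_center 0.82 tray 0.003 0.0346 0.0837
scene filed2_center 0.82 tray 0.0032 0.0644 0.0653
```

View pics/s1.png

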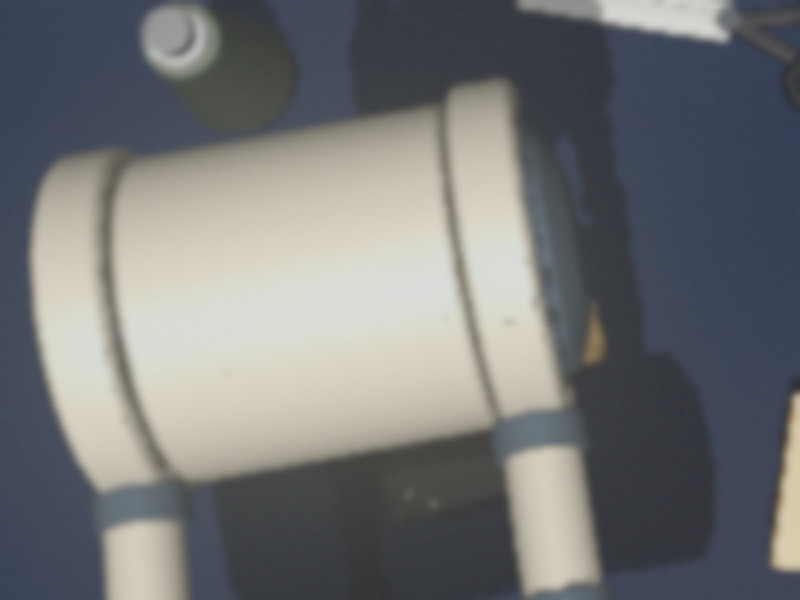

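View pics/s2.png

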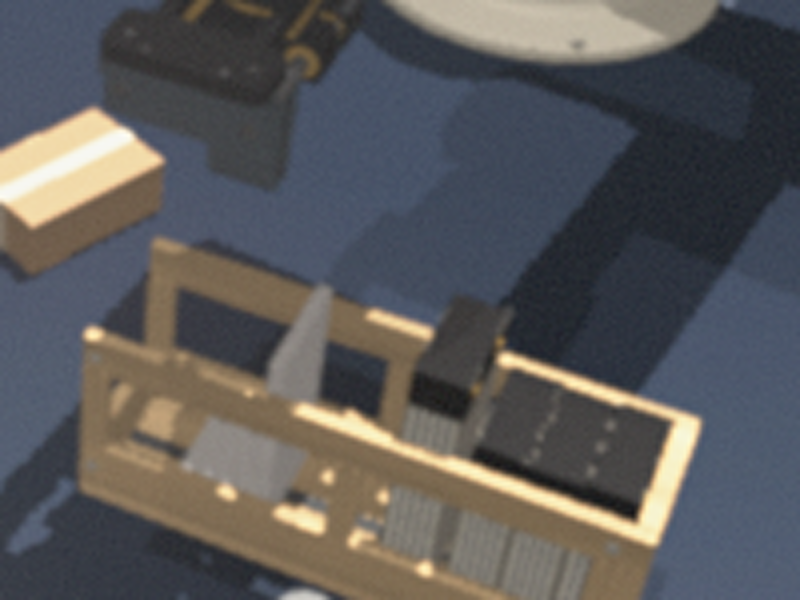

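The book stands upright with its black bound end on top (455,350 in the crop), and there is a small gap to the filed books. Close the fingers, lower them behind the follower and push.

```bash

python3 -m creep '[[0,0.5,0,0],[0,0.8,0,0],[0,0.8,0,0],[0,0.8,0,0],[0,0.8,0,0],[0,0.5,0,0],[0,0,0,0],[0,0,0,0]]' 1
python3 go.py .5717 .1622 .12 15.35;  python3 look.py u2 scene 320 180 200 150
```

```text
time: 30.63
tool_pos: [0.5716, 0.1627, 0.1233]
eef_rot: [0.562, -0.429, 0.429, -0.562]
force: [0.3, -0.9, 0.5]
width: 0.0004
t 30.63 tcp [0.5716 0.1627 0.1233] jawang 15.26 tilt [-0.001 -0.    -1.   ] F [ 0.3 -0.9  0.5] w 0.0004 j6 -0.09
units now [ 0.02  0.13 -0.  ] spin -0.02
units after spin x,y,z [ 0.02  0.13 -0.  ]
```

View pics/u2.png

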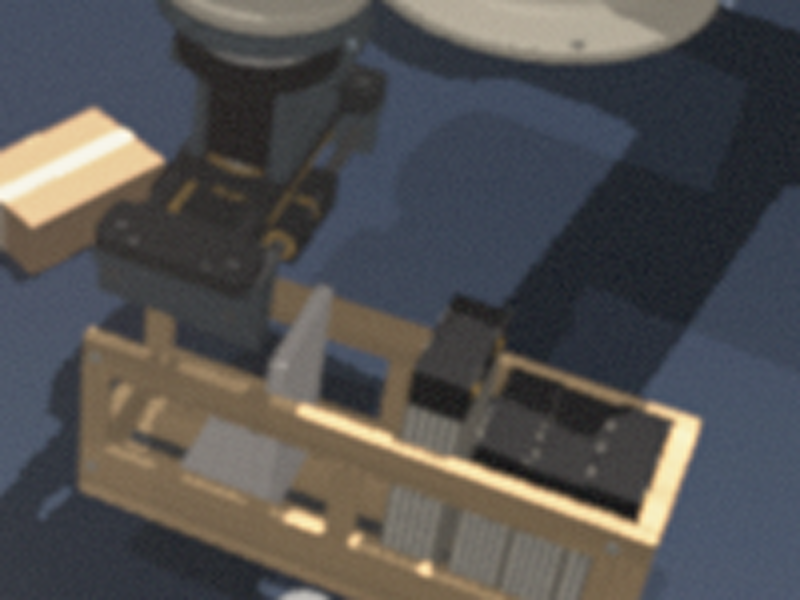

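```bash

python3 -m creep '[[-0.2,0,0,0],[-0.3,0,0,0],[-0.2,0,0,0],[-0.2,0,0,0],[-0.3,0,0,0],[-0.3,0,0,0],[-0.3,0,0,0],[-0.3,0,0,0]]'
python3 -m creep '[[-0.2,0,0,0],[-0.15,0,0,0],[-0.1,0,0,0],[-0.05,0,0,0],[0,0,0,0]]'
cat > st.py <<'E'
from h import *
o=r.get_obs(); tp=np.array([.5497,.241,0]); a=.2679; X=np.array([np.cos(a),np.sin(a),0]); Y=np.array([-np.sin(a),np.cos(a),0])
v=o['tool_pos']-tp; print(o['time'],'tcp tray',(v@X).round(4),(v@Y).round(4),'F along',(o['force']@Y).round(1),o['force'].round(1))
E
python3 st.py;  python3 look.py v2 scene 320 180 200 150
```

```text
time: 31.35
tool_pos: [0.5577, 0.2141, 0.1234]
eef_rot: [0.562, -0.429, 0.429, -0.562]
force: [0.5, -2.7, 1.3]
width: 0.0006
time: 31.77
tool_pos: [0.5545, 0.2256, 0.1233]
eef_rot: [0.562, -0.429, 0.429, -0.562]
force: [-0.6, 0.6, -0.5]
width: 0.0003
31.7667 tcp tray 0.0006 -0.0161 F along 0.7 [-0.6  0.6 -0.5]
```

View pics/v2.png

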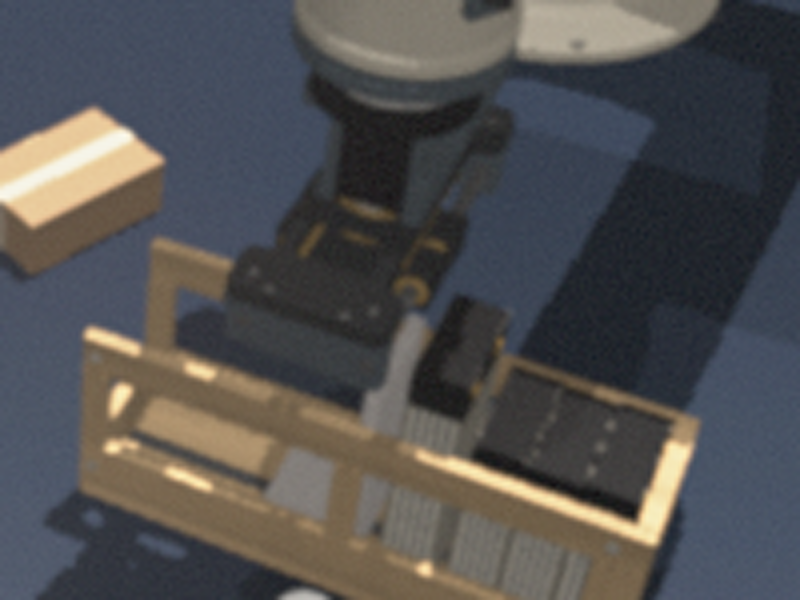

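The follower moves; a few mm remain to the book. Continue slowly, watching the force.

```bash

python3 -m creep '[[-0.1,0,0,0],[-0.1,0,0,0],[-0.1,0,0,0],[0,0,0,0]]'; python3 st.py
python3 -m creep '[[-0.1,0,0,0],[-0.1,0,0,0],[0,0,0,0]]'; python3 st.py
python3 -m creep '[[-0.1,0,0,0],[-0.05,0,0,0],[0,0,0,0]]'; python3 st.py
 python3 look.py w2 scene 360 220 133 100
```

```text
time: 32.15
tool_pos: [0.5526, 0.233, 0.1234]
eef_rot: [0.562, -0.429, 0.429, -0.562]
force: [0.2, -0.3, 0.1]
width: 0.0004
32.15 tcp tray 0.0007 -0.0085 F along -0.3 [ 0.2 -0.3  0.1]
time: 32.4
tool_pos: [0.5512, 0.2377, 0.1234]
eef_rot: [0.562, -0.429, 0.429, -0.562]
force: [-0.0, -1.0, -0.9]
width: 0.0003
32.4 tcp tray 0.0006 -0.0035 F along -1.0 [-0.  -1.  -0.9]
time: 32.65
tool_pos: [0.5502, 0.2411, 0.1234]
eef_rot: [0.562, -0.429, 0.429, -0.562]
force: [-0.6, -2.8, -0.2]
width: 0.0003
32.65 tcp tray 0.0006 -0.0 F along -2.5 [-0.6 -2.8 -0.2]
```

View pics/w2.png

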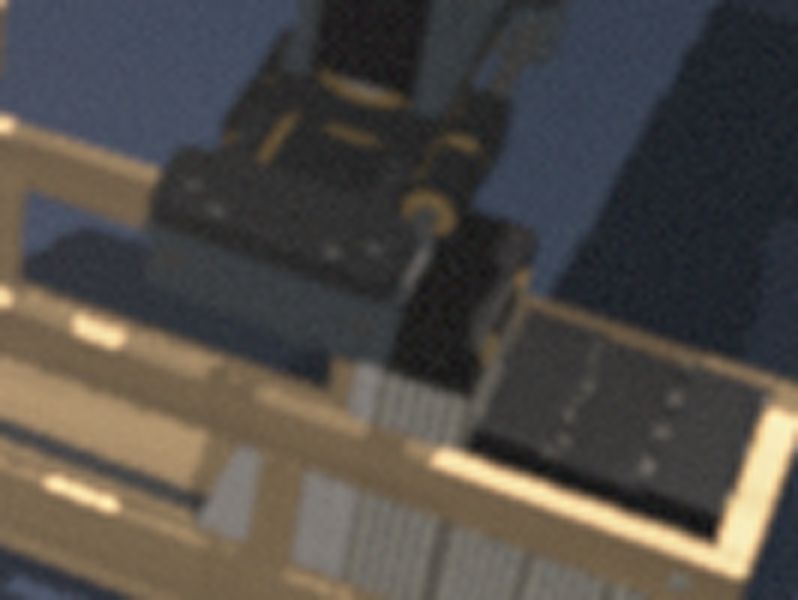

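```bash

python3 -m creep '[[-0.06,0,0,0],[-0.06,0,0,0],[0,0,0,0]]'; python3 st.py
python3 -m creep '[[-0.06,0,0,0],[0,0,0,0]]'; python3 st.py
python3 -m creep '[[-0.06,0,0,0],[0,0,0,0]]'; python3 st.py
 python3 look.py x2 scene 360 220 133 100
```

```text
time: 32.95
tool_pos: [0.5495, 0.244, 0.1234]
eef_rot: [0.562, -0.429, 0.429, -0.562]
force: [-0.5, -3.9, 0.5]
width: 0.0004
32.95 tcp tray 0.0006 0.0029 F along -3.6 [-0.5 -3.9  0.5]
time: 33.12
tool_pos: [0.5491, 0.2451, 0.1234]
eef_rot: [0.562, -0.429, 0.429, -0.562]
force: [-1.1, -6.0, 0.7]
width: 0.0009
33.1167 tcp tray 0.0005 0.0041 F along -5.5 [-1.1 -6.   0.7]
time: 33.28
tool_pos: [0.5488, 0.2463, 0.1234]
eef_rot: [0.562, -0.429, 0.429, -0.562]
force: [0.4, -8.5, 1.0]
width: 0.0005
33.2833 tcp tray 0.0005 0.0053 F along -8.3 [ 0.4 -8.5  1. ]
```

View pics/x2.png

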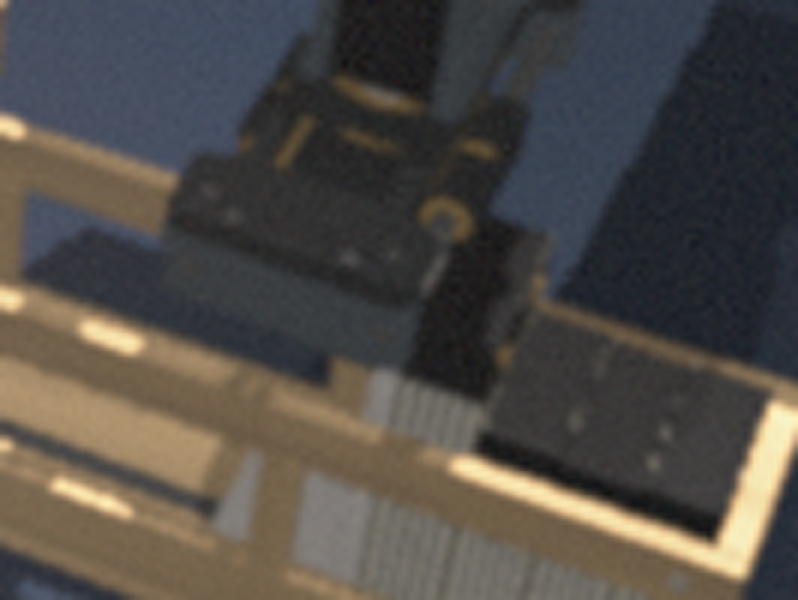

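```bash

python3 -m creep '[[-0.06,0,0,0],[0,0,0,0],[0,0,0,0]]'; python3 st.py
python3 -m creep '[[-0.05,0,0,0],[0,0,0,0],[0,0,0,0]]'; python3 st.py
```

```text
time: 33.58
tool_pos: [0.5488, 0.2465, 0.1235]
eef_rot: [0.563, -0.428, 0.43, -0.561]
force: [1.9, -20.2, 3.1]
width: 0.0002
33.5833 tcp tray 0.0005 0.0055 F along -19.9 [  1.9 -20.2   3.1]
time: 33.83
tool_pos: [0.5487, 0.2466, 0.1234]
eef_rot: [0.563, -0.428, 0.43, -0.561]
force: [5.1, -29.6, 4.8]
width: 0.0004
33.8333 tcp tray 0.0005 0.0056 F along -29.9 [  5.1 -29.6   4.8]
```

Hard stop at about 30 N, tray y 0.0056 (0.005 expected), so the row is snug. Retreat and inspect.

```bash

python3 -m creep '[[0.1,0,0,0],[0.2,0,0,0],[0.5,0,0,0],[0.5,-0.3,0,0],[0.5,-0.8,0,0],[0.5,-0.8,0,0],[0.5,-0.8,0,0],[0.8,-0.8,0,0]]'
python3 -m creep '[[1,-0.5,0,0],[1,-0.5,0,0],[1,-0.5,0,0],[1,0,0,0],[1,0,0,0],[1,0,0,0],[1,0,0,0],[1,0,0,0]]'
python3 -m creep '[[1,0,0,0],[1,0,0,0],[0.5,0,0,0],[0,0,0,0],[0,0,0,0]]'
python3 - <<'E'
from h import *
tp=np.array([.5497,.241,0]); a=.2679; X=np.array([np.cos(a),np.sin(a),0]); Y=np.array([-np.sin(a),np.cos(a),0])
for n in ['scene','top']:
    snap(n,f'end_{n}.png')
    for t in ['follower_top','book_center','filed2_center','filed0_center','carton','weight','cone','shears']:
        for d in r.spot_point(n,t)[:1]:
            W=w(n,d['at']);p=W-tp; print(n,t,round(d['p'],2),W.round(3),'tray',(p@X).round(4),(p@Y).round(4),p[2].round(4))
E
python3 look.py y1 top 140 200 160 120;  python3 look.py y2 scene 330 220 160 120
```

```text
time: 34.5
tool_pos: [0.5719, 0.1619, 0.2125]
eef_rot: [-0.562, 0.429, -0.429, 0.562]
force: [0.6, 0.6, -0.1]
width: 0.0002
time: 35.17
tool_pos: [0.6245, -0.0325, 0.2491]
eef_rot: [-0.562, 0.429, -0.43, 0.562]
force: [0.8, -0.5, 0.4]
width: 0.0002
time: 35.58
tool_pos: [0.6406, -0.0911, 0.2486]
eef_rot: [-0.562, 0.43, -0.43, 0.562]
force: [-0.4, 0.3, -0.2]
width: 0.0004
scene follower_top 0.66 [0.544 0.264 0.134] tray 0.0005 0.0235 0.1337
scene book_center 0.82 [0.539 0.284 0.082] tray 0.0011 0.0438 0.082
scene filed2_center 0.67 [0.534 0.308 0.063] tray 0.0029 0.0683 0.0628
scene filed0_center 0.65 [0.52  0.362 0.067] tray 0.0036 0.1247 0.0673
scene carton 0.67 [ 0.471 -0.054 -0.   ] tray -0.1541 -0.2636 -0.0001
scene weight 0.71 [ 0.404 -0.291  0.001] tray -0.2808 -0.4744 0.0005
scene cone 0.74 [0.73  0.326 0.002] tray 0.1967 0.0346 0.0021
scene shears 0.94 [0.764 0.011 0.002] tray 0.1457 -0.2786 0.0015
top follower_top 0.59 [0.541 0.263 0.13 ] tray -0.0024 0.0234 0.1302
top book_center 0.89 [0.537 0.285 0.079] tray -0.0005 0.046 0.0792
top filed2_center 0.75 [0.529 0.309 0.061] tray -0.0019 0.0709 0.0614
top filed0_center 0.81 [0.517 0.362 0.061] tray 0.0005 0.1249 0.0612
top carton 0.75 [ 0.471 -0.057 -0.   ] tray -0.1546 -0.2663 -0.0
top weight 0.51 [ 0.4   -0.287 -0.001] tray -0.2839 -0.4693 -0.0011
top cone 0.65 [0.729 0.326 0.   ] tray 0.1954 0.0344 0.0002
top shears 0.93 [ 0.761  0.012 -0.005] tray 0.1429 -0.2771 -0.0046
```

View pics/y1.png

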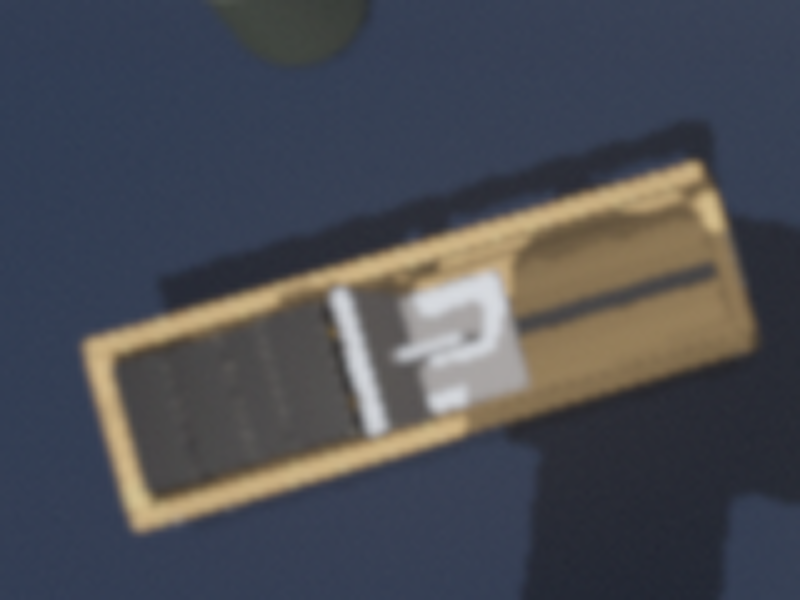

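View pics/y2.png

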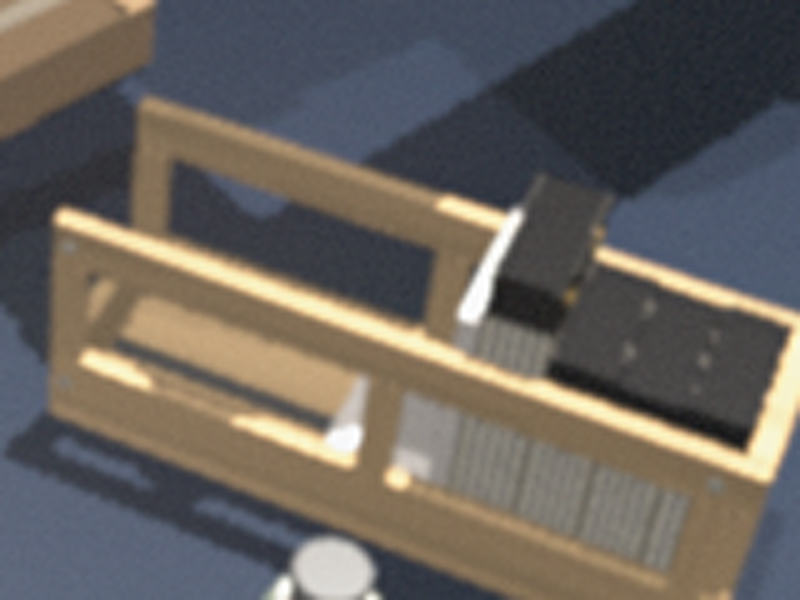

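View pics/end_scene.png

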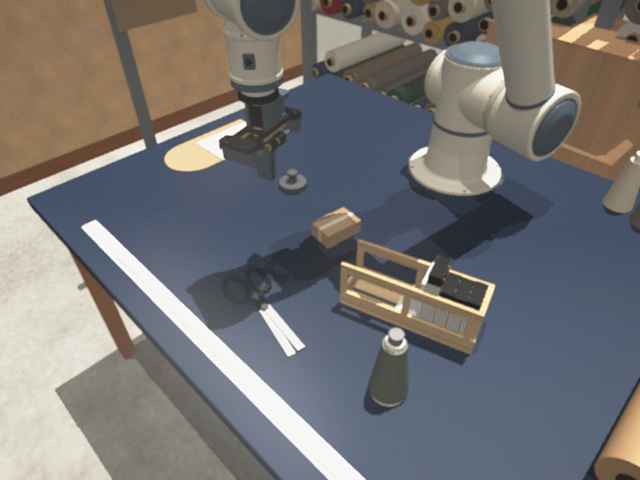

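The row is tight and upright: in the scene crop the follower (490,265), the book with its black top (555,230) and the filed books touch. The bystanders haven't moved, so I hand in.

```bash
python3 -c "
from plant import r
print(r.sign_off())"
```

```text
the job is handed in; nothing more can be done
None
```

The sample book is filed: it stands bound end up in the tray against the other books, and the follower is pushed up snug. I handed the job in at about 36 s of the 72 s allowed.

**How it was done:** The tool could not tilt, and the book would not pivot under its own weight in the grip. I set it back down once and took a fingertip grip at the very end. I then pressed its foot against the outside of the tray's low end and raised the tool in an arc until the book hung upright. I lowered it into the free space, let go, and pushed the follower with closed fingers until it stopped hard at about 30 N.

**Last checks:**
- **Uprightness:** in the pictures the whole row is upright and tight, with the bound strip on top. Just before release the book hung within about 1° of vertical.
- **Follower:** its back edge measured 23.4 mm along the tray, against 21 mm for zero slack. The push itself stopped within 1 mm of the expected point.
- **Book position:** its centre measured 44 and 46 mm along the tray, against 41 mm nominal. These offsets are about the size of the network and tray-fit errors.
- **Other things:** the carton, weight, cone and shears measured where they were earlier, within a few mm. The closed-end filed book measured the same as before, and the one next to the new book within 1–4 mm. The low-end contact stayed near 13 N where I read it, and the floor contact peaked at 29 N.

**Not as planned:** my first release command was too small to open the fingers, so the book stayed held a moment longer until I opened them wider. The top camera also failed to see the book twice while the arm was in its way.

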